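# Set up the cutting-capacity display

## Task

Take the hook tool from its rest, hook it into the finger hole of the sample tray, draw the tray right out and lay the hook back in its rest. Thread all the bored wood slices from the tray onto the display spindle lying flat in order of size, the widest at the bottom, and only then put the wooden cap over the top of the spindle. Finish with the empty tray pushed fully home, and leave the jar and the pruning shears where they are.

Things in the scene. Friction and masses are not known exactly. Their poses are not given: they have to be found in the camera images.
- case: low plywood case, 150 mm deep, 310 mm wide, 58 mm high, fixed to the table, with one tray that slides out through its open front. Origin: bottom centre of the front face, at table height; x axis points from the front into the case, so the tray slides out along -x of this frame.
- tray (a joint): travel of the sliding tray in m: 0 fully home, 0.13 fully out at its stop. It slides with about 1 N of friction and stays where it is left. Wooden tray 127 mm deep and 286 mm wide, floor top 12 mm above the table, lip 3 mm high above that floor; its front edge is level with the front of the case when home, and the whole floor is clear of the case when fully out.
- finger_hole (a point): centre of the round finger hole (26 mm across, open right through) at the upper face of the tray's metal pull tab: a level plate 56 mm wide, 6 mm thick, upper face 32 mm above the table, standing 42 mm out from the middle of the tray's front on a strip 6 mm thick. The hole's centre is 21 mm from the tray's front edge and from the tab's own front edge. It moves with the tray.
- tray_floor (a point): centre of the tray's floor, on its upper face; moves with the tray.
- hook: hook tool: a dark wooden handle 100 mm long (x), 14 mm wide (y) and 24 mm high (z), from whose +x end an 8 mm steel rod runs forward to 85 mm from the origin and then bends straight down to 36 mm below the origin. About 90 g. Origin: centre of the handle. It starts lying in its rest with the bent end pointing down, x level.
- hook_tip (a point): lower end of the bent-down rod of the hook tool, at (85, 0, -36) mm in the frame of the hook.
- rest: rest of the hook tool, fixed: a base 110 x 70 mm with two metal forks 76 mm apart along x, 8 mm thick each; notches 22 mm wide, notch floors 40 mm and fork tops 60 mm above the table, fork 46 mm wide. The handle lies along x in both notches; the 68 mm between the forks is free for fingers. Origin: centre of the underside.
- rest_seat (a point): where the centre of the hook's handle (its origin) is when it lies in the rest: 52 mm above the table, midway between the forks; axes as rest.
- stand: display spindle, fixed: a round wooden base 64 mm across and 12 mm high with an upright steel rod 12 mm thick on its axis, top of the rod 64 mm above the table. Origin: centre of the underside. Slices rest on the base, 12 mm up, and on one another.
- spindle_top (a point): centre of the top of the spindle rod.
- cap: turned wooden cap, 36 mm across, 28.5 mm high, narrowing over the top 8 mm to 24 mm; a blind bore 17 mm wide and 10.5 mm deep opens in its underside. Put over the spindle it rests on the rod's top with its underside 53.5 mm above the table, just clear of even four slices. Origin: centre of the underside, z up. It starts standing upright on the table, bore down.
- jar: bystander: glass jar with a red lid, 72 mm across, 110 mm high, upright. Origin: centre of the underside.
- pruner: bystander: a pair of pruning shears lying on the table, about 185 mm long. Origin: under the pivot.
- slice1: widest wood slice: a flat disc sawn from a branch, dark bark round the edge and pale faces, outside diameter 62 mm, thickness 10 mm, with an 18 mm hole bored through its centre. Origin: centre of the underside, z along the bore. Same material as the other slices; may be absent. At the start it lies flat in the tray.
- slice2: second widest wood slice: a flat disc sawn from a branch, dark bark round the edge and pale faces, outside diameter 54 mm, thickness 10 mm, with an 18 mm hole bored through its centre. Origin: centre of the underside, z along the bore. Same material as the other slices; may be absent. At the start it lies flat in the tray.
- slice3: third widest wood slice: a flat disc sawn from a branch, dark bark round the edge and pale faces, outside diameter 46 mm, thickness 10 mm, with an 18 mm hole bored through its centre. Origin: centre of the underside, z along the bore. Same material as the other slices; may be absent. At the start it lies flat in the tray.
- slice4: narrowest wood slice: a flat disc sawn from a branch, dark bark round the edge and pale faces, outside diameter 38 mm, thickness 10 mm, with an 18 mm hole bored through its centre. Origin: centre of the underside, z along the bore. Same material as the other slices; may be absent. At the start it lies flat in the tray.
Not all that is in view belongs to the job. Leave any orange look-alike of the hook alone.

How it is judged:
By the outcome, as a careful person would: the job done as asked, in the order asked, and still so for the second after the job is handed in, with the robot touching nothing.
Of slice1, slice2, slice3, slice4 only 2 to 4 are there at a start; the rules pass over those that are not, and their reading is None.
At some moment in a run one of slice1, slice2, slice3, slice4 may be knocked a few centimetres aside while the robot is not near it.
It also fails if it takes over 210 s, if anything falls off the work surface, if the arm or the gripper's body presses on something with over 40 N, if the wrist force passes 120 N, or if a joint passes its speed limit or range.

## Robot

A 7-joint arm with a two-finger parallel gripper is mounted at the origin on the work surface. World frame = base frame: x ahead of the robot, y to its left, z up, the work surface at z = 0. Lengths are in m, angles in rad, forces in N, time in s.
With the tool pointing down it reaches from about 0.4 to 0.85 m from the base axis. Payload 4.5 kg.
Tool frame: the origin (TCP) lies between the finger pads; the fingertips stand r.tip_reach ahead of it and the grasp point (between the pads) lies 11 mm behind it (r.tip_reach is the distance from the TCP to the fingertips, in m); z points along the fingers, y is the line along which they close (so a half turn about z gives the same grasp; the last joint's range is limited). The gripper opens to 88 mm and grips with 3 to 60 N. Pads are 18 mm wide; open, the fingers measure 123 mm over their backs; the gripper's body (75 mm by 187 mm) begins 45 mm behind the grasp point.
Start: joints at [-1.109, 0.689, -0.195, 1.565, 0.157, 0.902, -0.215], TCP at [0.259, 0.569, 0.247] pointing down, gripper open.
Joint ranges: [-3.01, 3.01], [-0.46, 2.08], [-1.47, 1.51], [0.13, 2.56], [-1, 4.14], [0.04, 2.09], [-2.66, 2.66]. Speed limits (rad/s): [2.57, 2.57, 3.14, 3.14, 3.14, 3.14, 3.14].

## Interface

Orientations are given as a unit quaternion [x, y, z, w].
In Python, from plant import r, vision, workorder gives the robot as it stands.
- The arm moves only by the tool drive_tool, never from a script. Its argument "targets" is a list of rows, each an object of numbers: "tx", "ty", "tz": the shift along the world's x, y, z in units of 0.03 m (1.0 is 0.03 m); "wx", "wy", "wz": the turn, a rotation vector about the world's x, y, z in units of 60 degrees (1.0 is 60 degrees); "claw": the opening, from -1 (shut) to 1 (fully open). A call has exactly 8 rows; each row shifts and turns the commanded pose from where the row before left it; what a row does not reach is not made up. A row lasts 1/10 s, in which the tool goes at most 50 mm and 8.59 degrees, less where a joint would pass 70% of its speed; a pose out of reach is approached as far as the arm can. A call with a number of a shift or a turn outside -1 to 1 is refused whole. A call with a gripper value outside its range is refused whole. The fingers move at their own pace and stop on an object; "force" is the grip in N (left out, the last holds). Time passes only in rows, so rows that do not move let the fingers close, or fill a call up. It gives the time, the measured TCP pose, the force, the opening and the grip force at its end, in the units of the state.
- r.get_state(): the state, without advancing time (a new reading comes with each control period).
- vision.snapshot(name): name is "scene" or "side" or "wrist"; returns a dict with "image" (384x512x3 uint8, blue, green, red), "range_z" (384x512 float32, m along the optical axis (not along the pixel's ray), 0 where there is no reading), "K" (3x3 intrinsics, pixels), "cam_to_world" (4x4, takes a point from camera to world coordinates). Camera axes: x right, y up, looking along -z (the intrinsics and any distortion apply to the point x, -y, -z); pixel columns grow to the right and rows downward; lengths in m; the calibration is good to about 2 mm. A picture is of the moment at which its call begins.
- workorder.finish_job(): hands the job in; it is judged then, once.
The state is a dict: "clock": time; "q": joint angles; "qd": joint speeds; "joint_torque": joint torques, N m; "tool_pos": TCP position; "eef_rot": TCP orientation; "contact_force": force on the tool from outside, world axes, zero at the start; "moment": the same for the moment, N m; "opening": opening from 0.0 (shut) to 1.0 (fully open); "finger_force": force on a finger pad.
Only numpy, scipy, OpenCV 4.12 (cv2) and the standard library are available. Lean on these libraries where they do the work, as an engineer would, in place of code of your own. Each camera call takes 0.05 s, during which the arm holds its last target. There are 200 camera calls.

## Working session

There is one attempt and no reset: what is moved stays moved. The work goes in short steps, Python scripts to look and compute and a tool call to move; the robot and the scene stay as the last step left them, time stands still between calls to the robot, and variables do not carry over. Pictures are saved under pics/ and viewed, at most 14 in all, crops included, and the job is handed in when it is done.

Besides the shell and the picture viewer there is one more tool, called after "Emit:" in YAML: its name, and indented under it one key for each argument. drive_tool: Moves the arm, as the interface text tells. Its arguments: {"type":"object","properties":{"targets":{"type":"array","items":{"type":"object","properties":{"tx":{"type":"number"},"ty":{"type":"number"},"tz":{"type":"number"},"wx":{"type":"number"},"wy":{"type":"number"},"wz":{"type":"number"},"claw":{"type":"number"}}}},"force":{"type":"number"}},"required":["targets"]}

```bash
ls; mkdir -p pics; cat > h.py <<'E'
import numpy as np, cv2, pickle
from plant import r, vision, workorder
def snap(n,save=None):
    s=vision.snapshot(n); 
    if save: cv2.imwrite('pics/'+save+'.png',s['image'])
    pickle.dump({k:s[k] for k in ('image','range_z','K','cam_to_world')},open(''+n+'.pkl','wb'))
    return s
def load(n): return pickle.load(open(''+n+'.pkl','rb'))
def cloud(s):
    h,w=s['range_z'].shape; u,v=np.meshgrid(np.arange(w),np.arange(h)); K=s['K'];z=s['range_z']
    p=np.stack([(u-K[0,2])/K[0,0]*z,-(v-K[1,2])/K[1,1]*z,-z,np.ones_like(z)],-1)
    return (p@np.array(s['cam_to_world']).T)[...,:3]
def px(s,u,v,zw):
    "ray of pixel meets plane z=zw"
    K=s['K'];T=np.array(s['cam_to_world']); d=T[:3,:3]@np.array([(u-K[0,2])/K[0,0],-(v-K[1,2])/K[1,1],-1]);o=T[:3,3]
    return o+d*(zw-o[2])/d[2]
E
python3 - <<'E'
from h import *
a=snap('scene','scene0');b=snap('side','side0')
for s in(a,b):print(s['K'],np.round(s['cam_to_world'],3),[k for k in s])
print(r.get_state(), r.tip_reach)
E
```

```text
pics
[[437.38801093   0.         252.13949475]
 [  0.         437.38801093 194.01112258]
 [  0.           0.           1.        ]] [[-0.346 -0.754  0.559  1.296]
 [ 0.938 -0.282  0.201  0.219]
 [ 0.006  0.594  0.805  1.176]
 [ 0.     0.     0.     1.   ]] ['image', 'range_z', 'K', 'cam_to_world']
[[452.40250635   0.         250.36407847]
 [  0.         452.40250635 190.48281248]
 [  0.           0.           1.        ]] [[ 0.74   0.496 -0.454 -0.137]
 [-0.673  0.541 -0.505 -0.789]
 [-0.005  0.679  0.735  1.162]
 [ 0.     0.     0.     1.   ]] ['image', 'range_z', 'K', 'cam_to_world']
{'clock': 0.1, 'q': array([-1.10920058,  0.68984871, -0.19452028,  1.56619258,  0.15731126,
        0.90250457, -0.21506519]), 'qd': array([ 0.00055314, -0.0003574 , -0.00122134, -0.00472191,  0.00047262,
       -0.00132646, -0.00057056]), 'joint_torque': array([-3.34401549e-03, -5.28503287e+01, -1.27127588e+00, -1.53837007e+01,
       -5.24863321e-02,  1.97201145e-03,  6.27379518e-05]), 'tool_pos': array([0.25911335, 0.56817837, 0.24603496]), 'eef_rot': array([ 2.12215556e-01,  9.77222568e-01, -7.74061348e-04, -1.03252034e-04]), 'contact_force': array([-0.59319198,  0.45962601,  0.71303793]), 'moment': array([-0.04581677, -0.0362207 ,  0.00930877]), 'finger_force': 0.0, 'opening': 0.9992683359950527} 0.008
```

```bash
python3 - <<'E'
from h import *
for n in('scene','side'):
    cv2.imwrite(f'pics/{n}0b.png',cv2.resize(load(n)['image'],(800,600),interpolation=cv2.INTER_CUBIC))
E
```

```text
(no output)
```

View pics/scene0b.png

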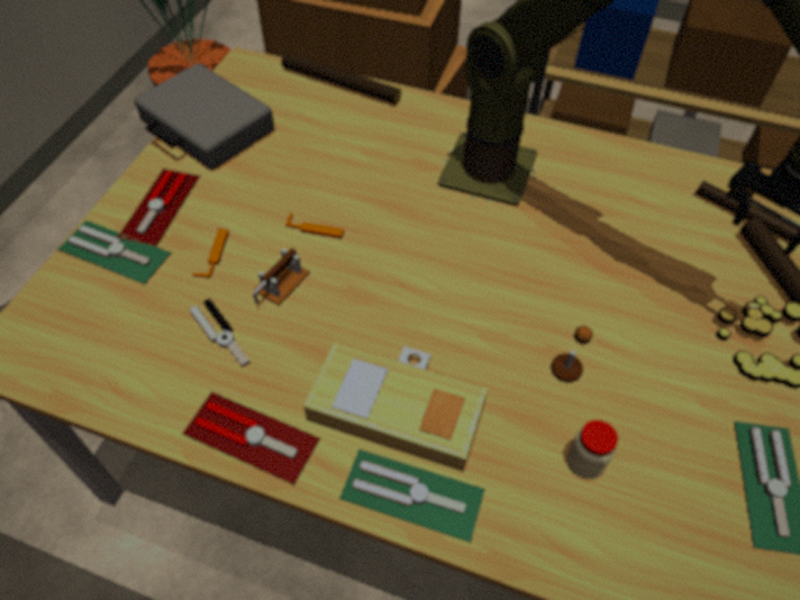

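View pics/side0b.png

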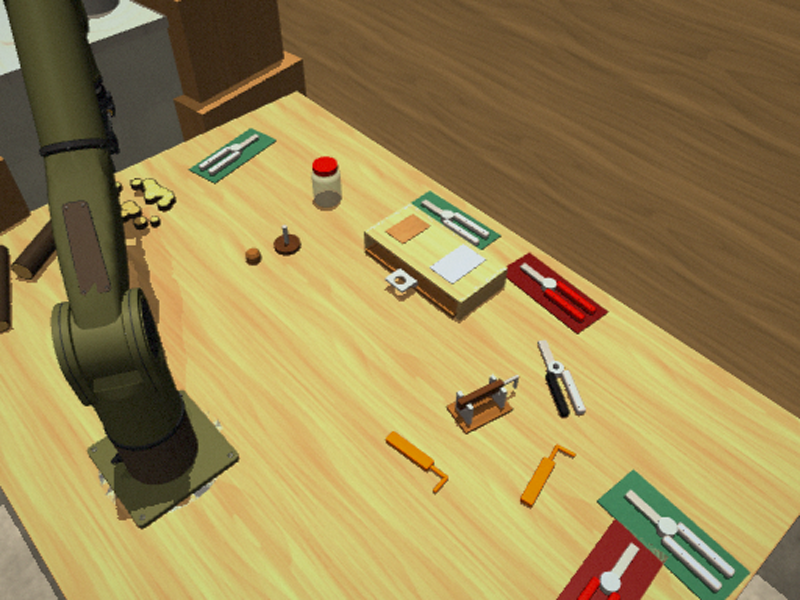

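The hook is the dark-handled tool in the rest (scene 280,275; side 480,395). The two orange ones (scene 215,250 and 315,228) are look-alikes, so I'll leave them alone. The loose shears at scene (222,335) are the pruner. I'll enlarge crops to confirm and measure.

```bash
python3 - <<'E'
from h import *
def crop(n,u,v,w=80,h=60):
    c=load(n)['image'][v-h//2:v+h//2,u-w//2:u+w//2]; return cv2.resize(c,(400,300),interpolation=cv2.INTER_CUBIC)
A=np.vstack([np.hstack([crop('side',308,256),crop('side',265,182)]),np.hstack([crop('side',175,157),crop('scene',180,178)])])
cv2.imwrite('pics/c1.png',A)
for n in('scene','side'):
    s=load(n);c=cloud(s)
    L={'scene':dict(rest=(180,178),tab=(265,228),case=(255,258),stand=(362,236),cap=(373,213),jar=(383,280)),'side':dict(rest=(308,250),tab=(257,180),case=(275,160),stand=(184,156),cap=(161,164),jar=(208,106))}[n]
    for k,(u,v) in L.items(): print(n,k,np.round(c[v,u],3))
E
```

```text
scene rest [ 0.508 -0.326  0.009]
scene tab [0.591 0.01  0.   ]
scene case [0.727 0.025 0.051]
scene stand [0.516 0.303 0.006]
scene cap [0.435 0.317 0.028]
scene jar [0.699 0.376 0.109]
side rest [ 0.507 -0.326  0.062]
side tab [0.632 0.03  0.001]
side case [0.71  0.021 0.055]
side stand [0.506 0.292 0.017]
side cap [0.416 0.31  0.022]
side jar [0.688 0.367 0.111]
```

View pics/c1.png

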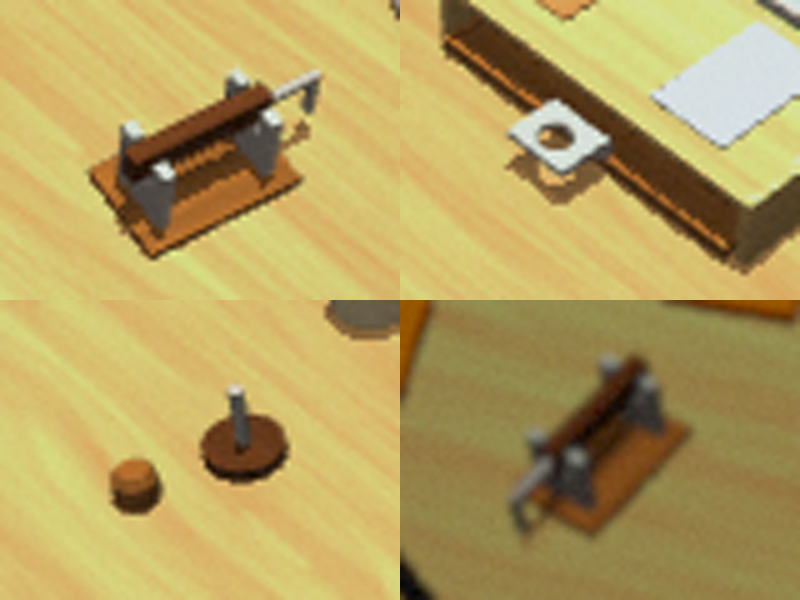

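```bash
python3 - <<'E'
from h import *
s=load('side')
f=lambda o,p,z:px(s,o[0]+p[0]/5-.4,o[1]+p[1]/5-.4,z)[:2]
o=(268,226)
a=f(o,(133,158),.064);b=f(o,(265,93),.064);c=f(o,(318,76),.055)
print('handle',a,b,c,'mid',(a+b)/2,'ang',np.degrees(np.arctan2(*(b-a)[::-1])),np.degrees(np.arctan2(*(c-a)[::-1])),np.linalg.norm(b-a))
t=[f((225,152),p,.032) for p in [(108,133),(160,97),(210,140),(163,173)]]
print('tab',np.round(t,3),np.mean(t,0),'hole',f((225,152),(155,136),.032))
print('case rightfront top', f((225,152),(340,208),.058),f((225,152),(335,260),0), 'leftfront bot',f((225,152),(45,45),0.009))
print('spindle',f((135,127),(236,88),.064),'base',f((135,127),(244,147),.012),'cap top',f((135,127),(134,167),.0285))
# cloud-based
for n in('scene','side'):
    S=load(n);c=cloud(S)
    m=(abs(c[...,2]-.058)<.008)&(c[...,0]>.55)&(c[...,0]<.9)&(abs(c[...,1])<.3)
    q=c[m][:,:2].astype(np.float32); print(n,len(q),cv2.minAreaRect(q))
    m=(abs(c[...,2]-.032)<.006)&(c[...,0]>.55)&(c[...,0]<.68)&(abs(c[...,1])<.1); print('tab',c[m].mean(0))
S=snap('wrist');print(np.round(S['cam_to_world'],3),S['K'])
E
```

```text
handle [ 0.45759665 -0.31662495] [ 0.54890569 -0.33736568] [ 0.58754118 -0.34681369] mid [ 0.50325117 -0.32699531] ang -12.797511345299919 -13.078958848919907 0.09363503280890119
tab [[ 0.589  0.04 ]
 [ 0.64   0.041]
 [ 0.637 -0.013]
 [ 0.592 -0.014]] [0.61470157 0.01338064] hole [0.61166726 0.01543168]
case rightfront top [ 0.63947499 -0.13436461] [ 0.6433038  -0.13106409] leftfront bot [0.63062522 0.1556857 ]
spindle [0.51139599 0.30432915] base [0.50705538 0.29856841] cap top [0.42597108 0.31996567]
scene 4949 ((0.7193741798400879, 0.017569273710250854), (0.15305177867412567, 0.3112177550792694), 0.6498264074325562)
tab [0.61018937 0.01649448 0.02931149]
side 2681 ((0.7161729335784912, 0.015825077891349792), (0.15651918947696686, 0.3181704580783844), 0.82732093334198)
tab [0.61327112 0.01298999 0.0315233 ]
[[ 0.414 -0.877 -0.245  0.195]
 [ 0.91   0.398  0.114  0.597]
 [-0.002 -0.27   0.963  0.384]
 [ 0.     0.     0.     1.   ]] [[338.16663193   0.         260.32682271]
 [  0.         338.16663193 192.58456994]
 [  0.           0.           1.        ]]
```

Emit:
drive_tool:
  targets:
    - {"tx": 1,"ty": -0.9}
    - {"tx": 1,"ty": -0.9}
    - {"tx": 1,"ty": -0.9}
    - {"tx": 1,"ty": -0.9}
    - {"tx": 1,"ty": -0.9}
    - {"tx": 1,"ty": -0.9}
    - {"tx": 1,"ty": -0.9}
    - {"tx": 0,"ty": 0}

```text
validation failed for argument at $.ta...
```

Emit:
drive_tool:
  targets:
    - {"tx": 1,"ty": -0.9,"tz": 0,"wx": 0,"wy": 0,"wz": 0,"claw": 1}
    - {"tx": 1,"ty": -0.9,"tz": 0,"wx": 0,"wy": 0,"wz": 0,"claw": 1}
    - {"tx": 1,"ty": -0.9,"tz": 0,"wx": 0,"wy": 0,"wz": 0,"claw": 1}
    - {"tx": 1,"ty": -0.9,"tz": 0,"wx": 0,"wy": 0,"wz": 0,"claw": 1}
    - {"tx": 1,"ty": -0.9,"tz": 0,"wx": 0,"wy": 0,"wz": 0,"claw": 1}
    - {"tx": 1,"ty": -0.9,"tz": 0,"wx": 0,"wy": 0,"wz": 0,"claw": 1}
    - {"tx": 1,"ty": -0.9,"tz": 0,"wx": 0,"wy": 0,"wz": 0,"claw": 1}
    - {"tx": 0,"ty": 0,"tz": 0,"wx": 0,"wy": 0,"wz": 0,"claw": 1}

```text
clock: 0.95
tool_pos: [0.4752, 0.3729, 0.2462]
eef_rot: [0.218, 0.976, -0.002, 0.002]
contact_force: [-0.3, 0.0, 0.4]
opening: 1.0
finger_force: 0.0
```

```bash
python3 - <<'E'
from h import *
s=snap('wrist')
cv2.imwrite('pics/w1.png',cv2.resize(s['image'],(800,600),interpolation=cv2.INTER_CUBIC))
pickle.dump(s,open('w1.pkl','wb'))
E
```

```text
(no output)
```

View pics/w1.png

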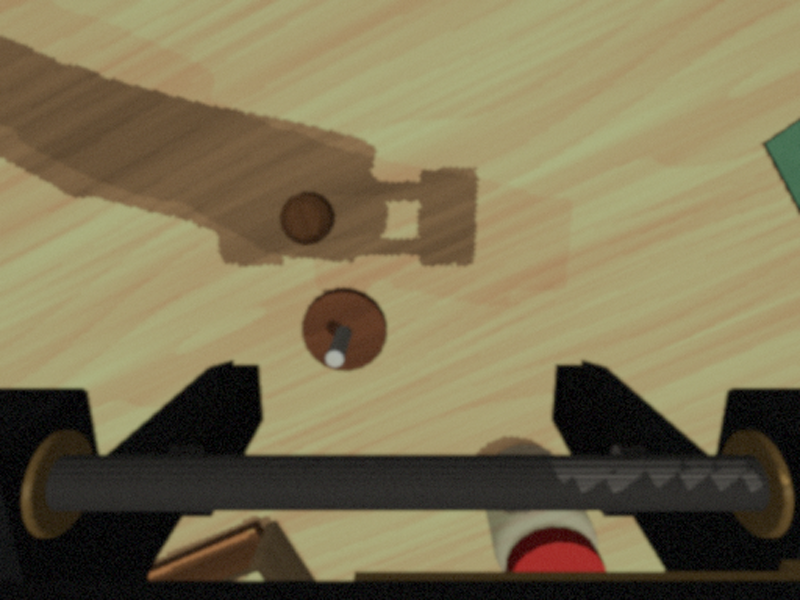

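Emit:
drive_tool:
  targets:
    - {"tx": 0,"ty": -1,"tz": 0,"wx": 0,"wy": 0,"wz": 0.008,"claw": 1}
    - {"tx": 0,"ty": -1,"tz": 0,"wx": 0,"wy": 0,"wz": 0.008,"claw": 1}
    - {"tx": 0,"ty": -1,"tz": 0,"wx": 0,"wy": 0,"wz": 0.008,"claw": 1}
    - {"tx": 0,"ty": -1,"tz": 0,"wx": 0,"wy": 0,"wz": 0.008,"claw": 1}
    - {"tx": 0,"ty": -1,"tz": 0,"wx": 0,"wy": 0,"wz": 0.008,"claw": 1}
    - {"tx": 0,"ty": -1,"tz": 0,"wx": 0,"wy": 0,"wz": 0.008,"claw": 1}
    - {"tx": 0,"ty": -1,"tz": 0,"wx": 0,"wy": 0,"wz": 0.008,"claw": 1}
    - {"tx": 0,"ty": -1,"tz": 0,"wx": 0,"wy": 0,"wz": 0.008,"claw": 1}

```text
clock: 1.8
tool_pos: [0.4684, 0.1402, 0.2468]
eef_rot: [0.178, 0.984, 0.0, -0.0]
contact_force: [0.3, -0.3, -0.1]
opening: 1.0
finger_force: 0.0
```

Emit:
drive_tool:
  targets:
    - {"tx": 0.1,"ty": -1,"tz": 0,"wx": 0,"wy": 0,"wz": 0.008,"claw": 1}
    - {"tx": 0.1,"ty": -1,"tz": 0,"wx": 0,"wy": 0,"wz": 0.008,"claw": 1}
    - {"tx": 0.1,"ty": -1,"tz": 0,"wx": 0,"wy": 0,"wz": 0.008,"claw": 1}
    - {"tx": 0.1,"ty": -1,"tz": 0,"wx": 0,"wy": 0,"wz": 0.008,"claw": 1}
    - {"tx": 0.1,"ty": -1,"tz": 0,"wx": 0,"wy": 0,"wz": 0.008,"claw": 1}
    - {"tx": 0.1,"ty": -1,"tz": 0,"wx": 0,"wy": 0,"wz": 0.008,"claw": 1}
    - {"tx": 0.1,"ty": -1,"tz": 0,"wx": 0,"wy": 0,"wz": 0.008,"claw": 1}
    - {"tx": 0.1,"ty": -0.5,"tz": 0,"wx": 0,"wy": 0,"wz": 0.008,"claw": 1}

```text
clock: 2.6
tool_pos: [0.4931, -0.0867, 0.2466]
eef_rot: [0.147, 0.989, -0.0, -0.0]
contact_force: [0.6, 0.7, 0.9]
opening: 0.999
finger_force: 0.0
```

Emit:
drive_tool:
  targets:
    - {"tx": 0,"ty": -1,"tz": 0,"wx": 0,"wy": 0,"wz": 0.01,"claw": 1}
    - {"tx": 0,"ty": -1,"tz": 0,"wx": 0,"wy": 0,"wz": 0.01,"claw": 1}
    - {"tx": 0,"ty": -1,"tz": 0,"wx": 0,"wy": 0,"wz": 0.01,"claw": 1}
    - {"tx": 0,"ty": -1,"tz": 0,"wx": 0,"wy": 0,"wz": 0.01,"claw": 1}
    - {"tx": 0,"ty": -1,"tz": 0,"wx": 0,"wy": 0,"wz": 0.01,"claw": 1}
    - {"tx": 0,"ty": -1,"tz": 0,"wx": 0,"wy": 0,"wz": 0.01,"claw": 1}
    - {"tx": 0,"ty": -1,"tz": 0,"wx": 0,"wy": 0,"wz": 0,"claw": 1}
    - {"tx": 0,"ty": 0,"tz": 0,"wx": 0,"wy": 0,"wz": 0,"claw": 1}

```text
clock: 3.4
tool_pos: [0.4929, -0.299, 0.2463]
eef_rot: [0.118, 0.993, -0.001, 0.0]
contact_force: [-0.6, 0.5, -0.7]
opening: 0.999
finger_force: 0.0
```

```bash
python3 - <<'E'
from h import *
s=pickle.load(open('w1.pkl','rb'))
g=lambda u,v,z:np.round(px(s,(u+.5)/1.5625-.5,(v+.5)/1.5625-.5,z)[:2],4)
print('spindle',g(335,358,.064),'base',g(345,330,.012),'cap',g(307,217,.0285))
s=snap('wrist');st=r.get_state();print(st['tool_pos'],st['eef_rot'])
cv2.imwrite('pics/w2.png',cv2.resize(s['image'],(800,600),interpolation=cv2.INTER_CUBIC))
E
```

```text
spindle [0.5085 0.304 ] base [0.5076 0.3049] cap [0.4214 0.3224]
[ 0.49329739 -0.29592091  0.24633828] [ 1.16217857e-01  9.93223729e-01  1.65433461e-04 -8.31063915e-05]
```

View pics/w2.png

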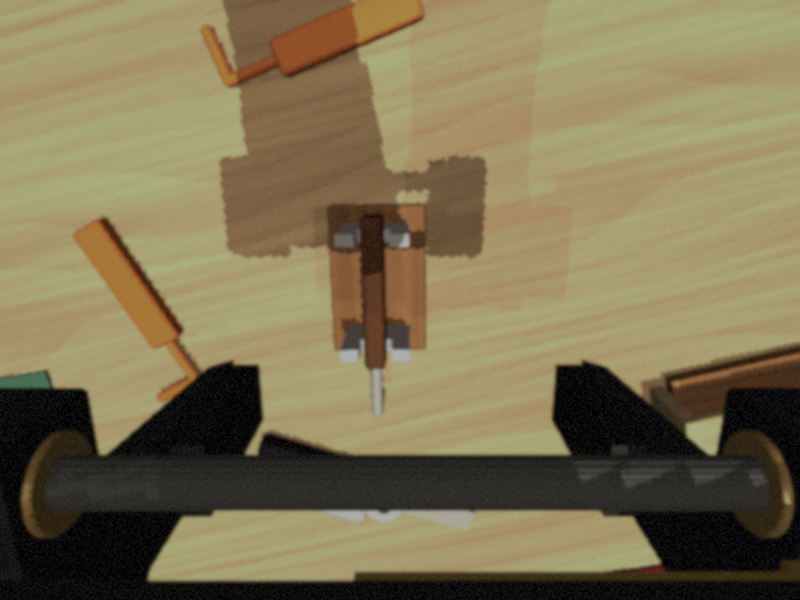

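```bash
python3 - <<'E'
from h import *
s=load('wrist')
g=lambda u,v,z:px(s,(u+.5)/1.5625-.5,(v+.5)/1.5625-.5,z)[:2]
a,b,c=g(372.5,214,.064),g(375.5,368,.064),g(377.5,413,.056)
print(a,b,c,(a+b)/2,c-np.array([.087*np.cos(-.225),.087*np.sin(-.225)]),[np.degrees(np.arctan2(*(q-a)[::-1])) for q in(b,c)],np.linalg.norm(b-a))
q=r.get_state()['eef_rot'];print('tooly',np.degrees(2*np.arctan2(q[1],q[0]))-90)
E
```

```text
[ 0.45413621 -0.31230189] [ 0.55110456 -0.33533964] [ 0.58675721 -0.34357498] [ 0.50262039 -0.32382076] [ 0.50195012 -0.32416473] [np.float64(-13.36456179941361), np.float64(-13.26841705509081)] 0.099667440296568
tooly 76.65225144238894
```

Emit:
drive_tool:
  targets:
    - {"tx": 0.1,"ty": -0.2,"tz": -1,"wx": 0,"wy": 0,"wz": 0,"claw": 1}
    - {"tx": 0.1,"ty": -0.2,"tz": -1,"wx": 0,"wy": 0,"wz": 0,"claw": 1}
    - {"tx": 0.1,"ty": -0.2,"tz": -1,"wx": 0,"wy": 0,"wz": 0,"claw": 1}
    - {"tx": 0.1,"ty": -0.2,"tz": -1,"wx": 0,"wy": 0,"wz": 0,"claw": 1}
    - {"tx": 0.15,"ty": -0.2,"tz": -1,"wx": 0,"wy": 0,"wz": 0,"claw": 1}
    - {"tx": 0,"ty": 0,"tz": -1,"wx": 0,"wy": 0,"wz": 0,"claw": 1}
    - {"tx": 0,"ty": 0,"tz": -0.75,"wx": 0,"wy": 0,"wz": 0,"claw": 1}
    - {"tx": 0,"ty": 0,"tz": 0,"wx": 0,"wy": 0,"wz": 0,"claw": 1}

```text
clock: 4.25
tool_pos: [0.5089, -0.3212, 0.0415]
eef_rot: [0.113, 0.994, 0.002, -0.003]
contact_force: [-0.1, 0.8, 0.2]
opening: 1.002
finger_force: 0.0
```

Emit:
drive_tool:
  targets:
    - {"tx": 0,"ty": 0,"tz": 0,"wx": 0,"wy": 0,"wz": 0,"claw": -1}
    - {"tx": 0,"ty": 0,"tz": 0,"wx": 0,"wy": 0,"wz": 0,"claw": -1}
    - {"tx": 0,"ty": 0,"tz": 0,"wx": 0,"wy": 0,"wz": 0,"claw": -1}
    - {"tx": 0,"ty": 0,"tz": 0,"wx": 0,"wy": 0,"wz": 0,"claw": -1}
    - {"tx": 0,"ty": 0,"tz": 0,"wx": 0,"wy": 0,"wz": 0,"claw": -1}
    - {"tx": 0,"ty": 0,"tz": 0,"wx": 0,"wy": 0,"wz": 0,"claw": -1}
    - {"tx": 0,"ty": 0,"tz": 0,"wx": 0,"wy": 0,"wz": 0,"claw": -1}
    - {"tx": 0,"ty": 0,"tz": 0,"wx": 0,"wy": 0,"wz": 0,"claw": -1}
  force: 25

```text
clock: 5.05
tool_pos: [0.5097, -0.3253, 0.0442]
eef_rot: [0.115, 0.993, 0.0, -0.0]
contact_force: [-0.5, -0.5, 0.1]
opening: 0.294
finger_force: 0.0
```

Emit:
drive_tool:
  targets:
    - {"tx": 0,"ty": 0,"tz": 0,"wx": 0,"wy": 0,"wz": 0,"claw": -1}
    - {"tx": 0,"ty": 0,"tz": 0,"wx": 0,"wy": 0,"wz": 0,"claw": -1}
    - {"tx": 0,"ty": 0,"tz": 0,"wx": 0,"wy": 0,"wz": 0,"claw": -1}
    - {"tx": 0,"ty": 0,"tz": 0,"wx": 0,"wy": 0,"wz": 0,"claw": -1}
    - {"tx": 0,"ty": 0,"tz": 0,"wx": 0,"wy": 0,"wz": 0,"claw": -1}
    - {"tx": 0,"ty": 0,"tz": 0,"wx": 0,"wy": 0,"wz": 0,"claw": -1}
    - {"tx": 0,"ty": 0,"tz": 0,"wx": 0,"wy": 0,"wz": 0,"claw": -1}
    - {"tx": 0,"ty": 0,"tz": 0,"wx": 0,"wy": 0,"wz": 0,"claw": -1}

```text
clock: 5.85
tool_pos: [0.5097, -0.3253, 0.0442]
eef_rot: [0.115, 0.993, 0.0, -0.0]
contact_force: [0.3, 0.1, -0.8]
opening: 0.156
finger_force: 25.0
```

Emit:
drive_tool:
  targets:
    - {"tx": 0,"ty": 0,"tz": 0.5,"wx": 0,"wy": 0,"wz": 0,"claw": -1}
    - {"tx": 0,"ty": 0,"tz": 0.6,"wx": 0,"wy": 0,"wz": 0,"claw": -1}
    - {"tx": 0,"ty": 0,"tz": 0.7,"wx": 0,"wy": 0,"wz": 0,"claw": -1}
    - {"tx": 0,"ty": 0,"tz": 0.7,"wx": 0,"wy": 0,"wz": 0,"claw": -1}
    - {"tx": 0,"ty": 0.5,"tz": 0,"wx": 0,"wy": 0,"wz": 0,"claw": -1}
    - {"tx": 0.1,"ty": 1,"tz": 0,"wx": 0,"wy": 0,"wz": -0.1,"claw": -1}
    - {"tx": 0.1,"ty": 1,"tz": 0,"wx": 0,"wy": 0,"wz": -0.1,"claw": -1}
    - {"tx": 0.1,"ty": 1,"tz": 0,"wx": 0,"wy": 0,"wz": -0.1,"claw": -1}

```text
clock: 6.65
tool_pos: [0.5183, -0.2179, 0.1191]
eef_rot: [0.271, 0.963, 0.0, -0.0]
contact_force: [0.2, 0.4, -1.1]
opening: 0.153
finger_force: 25.0
```

Emit:
drive_tool:
  targets:
    - {"tx": 0.1,"ty": 1,"tz": 0,"wx": 0,"wy": 0,"wz": -0.1,"claw": -1}
    - {"tx": 0.1,"ty": 1,"tz": 0,"wx": 0,"wy": 0,"wz": -0.1,"claw": -1}
    - {"tx": 0.1,"ty": 1,"tz": 0,"wx": 0,"wy": 0,"wz": -0.1,"claw": -1}
    - {"tx": 0.1,"ty": 1,"tz": 0,"wx": 0,"wy": 0,"wz": -0.1,"claw": -1}
    - {"tx": 0.1,"ty": 1,"tz": 0,"wx": 0,"wy": 0,"wz": -0.08,"claw": -1}
    - {"tx": 0.1,"ty": 1,"tz": 0,"wx": 0,"wy": 0,"wz": 0,"claw": -1}
    - {"tx": 0.1,"ty": 1,"tz": 0,"wx": 0,"wy": 0,"wz": 0,"claw": -1}
    - {"tx": 0,"ty": 0,"tz": 0,"wx": 0,"wy": 0,"wz": 0,"claw": -1}

```text
clock: 7.45
tool_pos: [0.5395, -0.003, 0.1189]
eef_rot: [0.496, 0.868, 0.002, -0.001]
contact_force: [0.0, -0.1, -1.0]
opening: 0.161
finger_force: 25.0
```

```bash
python3 - <<'E'
from h import *
a=load('side')['image'][162:202,230:284];b=load('scene')['image'][212:252,238:292]
c=snap('side');
R=lambda x:cv2.resize(x,(540,400),interpolation=cv2.INTER_CUBIC)
A=np.hstack([R(a)[:,:400],R(b)[:,:400]])
cv2.imwrite('pics/c2.png',A)
st=r.get_state();print(st['tool_pos'],st['eef_rot'],st['clock'])
E
```

```text
[ 0.5391445  -0.00635157  0.11898336] [ 4.97699083e-01  8.67349106e-01  6.88368827e-04 -8.23226538e-04] 7.5
```

View pics/c2.png

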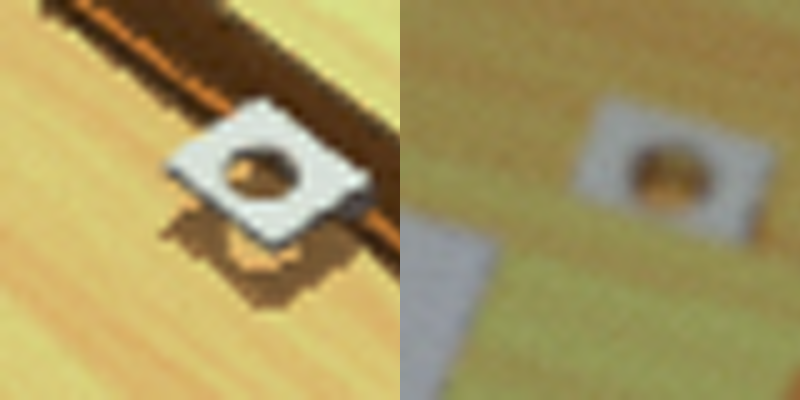

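```bash
python3 - <<'E'
from h import *
for n,o,h,cs in (('side',(230,162),(263,173),[(165,167),(262,97),(372,183),(272,242)]),('scene',(238,212),(272,178),[(204,95),(372,152),(345,243),(175,190)])):
    s=load(n);f=lambda p:px(s,o[0]+p[0]/10-.45,o[1]+p[1]/10-.45,.032)[:2]
    print(n,f(h),np.round([f(c) for c in cs],4),np.mean([f(c) for c in cs],0))
q=r.get_state()['eef_rot'];print('tooly',np.degrees(2*np.arctan2(q[1],q[0]))-90)
E
```

```text
side [0.61214404 0.0146648 ] [[ 0.5889  0.0399]
 [ 0.6373  0.0424]
 [ 0.6368 -0.0145]
 [ 0.592  -0.0117]] [0.61376086 0.01404503]
scene [0.61436241 0.01618547] [[ 0.5932 -0.0136]
 [ 0.5947  0.042 ]
 [ 0.6285  0.0446]
 [ 0.6288 -0.0102]] [0.61129504 0.01568171]
tooly 30.304184267085276
```

Emit:
drive_tool:
  targets:
    - {"tx": 0.3,"ty": 0.75,"tz": 0,"wx": 0,"wy": 0,"wz": 0,"claw": -1}
    - {"tx": 0.3,"ty": 0.75,"tz": 0,"wx": 0,"wy": 0,"wz": 0,"claw": -1}
    - {"tx": 0.3,"ty": 0.75,"tz": 0,"wx": 0,"wy": 0,"wz": 0,"claw": -1}
    - {"tx": 0.27,"ty": 0.7,"tz": -0.5,"wx": 0,"wy": 0,"wz": 0,"claw": -1}
    - {"tx": 0,"ty": 0,"tz": -0.5,"wx": 0,"wy": 0,"wz": 0,"claw": -1}
    - {"tx": 0,"ty": 0,"tz": -0.5,"wx": 0,"wy": 0,"wz": 0,"claw": -1}
    - {"tx": 0,"ty": 0,"tz": 0,"wx": 0,"wy": 0,"wz": 0,"claw": -1}
    - {"tx": 0,"ty": 0,"tz": 0,"wx": 0,"wy": 0,"wz": 0,"claw": -1}

```text
clock: 8.3
tool_pos: [0.5741, 0.0761, 0.0738]
eef_rot: [0.501, 0.865, -0.001, -0.0]
contact_force: [0.4, -0.1, -0.5]
opening: 0.157
finger_force: 25.0
```

```bash
python3 - <<'E'
from h import *
a=snap('side')['image'][152:202,220:284];b=snap('scene')['image'][202:252,234:298]
R=lambda x:cv2.resize(x,(512,400),interpolation=cv2.INTER_CUBIC)
cv2.imwrite('pics/c3.png',np.hstack([R(a)[:,:400],R(b)[:,:400]]))
st=r.get_state();print(st['tool_pos'],st['contact_force'])
E
```

```text
[0.57502483 0.07693042 0.0746664 ] [ 0.71731261  0.22598185 -1.06143339]
```

View pics/c3.png

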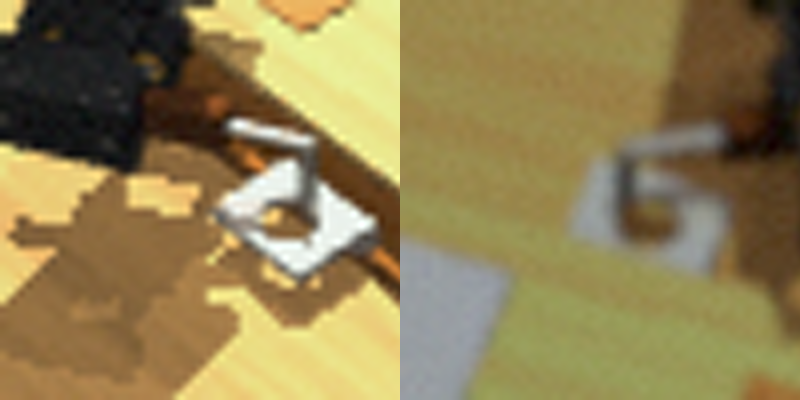

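```bash
python3 - <<'E'
from h import *
for n,o,p in(('side',(220,152),(310,210)),('scene',(234,202),(226,210))):
    s=load(n)
    for z in(.044,.048):print(n,px(s,o[0]+p[0]/8-.44,o[1]+p[1]/8-.44,z)[:2])
E
```

```text
side [0.6138447  0.00406278]
side [0.61115815 0.00122397]
scene [0.61944851 0.00810679]
scene [0.62183786 0.00885033]
```

Emit:
drive_tool:
  targets:
    - {"tx": -0.06,"ty": 0.25,"tz": 0,"wx": 0,"wy": 0,"wz": 0,"claw": -1}
    - {"tx": 0,"ty": 0,"tz": 0,"wx": 0,"wy": 0,"wz": 0,"claw": -1}
    - {"tx": 0,"ty": 0,"tz": -0.2,"wx": 0,"wy": 0,"wz": 0,"claw": -1}
    - {"tx": 0,"ty": 0,"tz": -0.2,"wx": 0,"wy": 0,"wz": 0,"claw": -1}
    - {"tx": 0,"ty": 0,"tz": -0.2,"wx": 0,"wy": 0,"wz": 0,"claw": -1}
    - {"tx": 0,"ty": 0,"tz": -0.2,"wx": 0,"wy": 0,"wz": 0,"claw": -1}
    - {"tx": 0,"ty": 0,"tz": -0.2,"wx": 0,"wy": 0,"wz": 0,"claw": -1}
    - {"tx": 0,"ty": 0,"tz": 0,"wx": 0,"wy": 0,"wz": 0,"claw": -1}

```text
clock: 9.2
tool_pos: [0.5724, 0.0856, 0.0432]
eef_rot: [0.5, 0.866, -0.001, -0.001]
contact_force: [-0.2, -0.6, -0.2]
opening: 0.159
finger_force: 25.0
```

Emit:
drive_tool:
  targets:
    - {"tx": -0.2,"ty": 0,"tz": 0,"wx": 0,"wy": 0,"wz": 0,"claw": -1}
    - {"tx": -0.3,"ty": 0,"tz": 0,"wx": 0,"wy": 0,"wz": 0,"claw": -1}
    - {"tx": -0.3,"ty": 0,"tz": 0,"wx": 0,"wy": 0,"wz": 0,"claw": -1}
    - {"tx": -0.3,"ty": 0,"tz": 0,"wx": 0,"wy": 0,"wz": 0,"claw": -1}
    - {"tx": -0.3,"ty": 0,"tz": 0,"wx": 0,"wy": 0,"wz": 0,"claw": -1}
    - {"tx": -0.3,"ty": 0,"tz": 0,"wx": 0,"wy": 0,"wz": 0,"claw": -1}
    - {"tx": -0.3,"ty": 0,"tz": 0,"wx": 0,"wy": 0,"wz": 0,"claw": -1}
    - {"tx": -0.3,"ty": 0,"tz": 0,"wx": 0,"wy": 0,"wz": 0,"claw": -1}

```text
clock: 10.0
tool_pos: [0.5035, 0.0856, 0.0443]
eef_rot: [0.5, 0.866, 0.0, 0.0]
contact_force: [1.5, -0.9, -1.3]
opening: 0.161
finger_force: 25.0
```

Emit:
drive_tool:
  targets:
    - {"tx": -0.3,"ty": -0.03,"tz": 0,"wx": 0,"wy": 0,"wz": 0,"claw": -1}
    - {"tx": -0.3,"ty": 0,"tz": 0,"wx": 0,"wy": 0,"wz": 0,"claw": -1}
    - {"tx": -0.3,"ty": 0,"tz": 0,"wx": 0,"wy": 0,"wz": 0,"claw": -1}
    - {"tx": -0.3,"ty": 0,"tz": 0,"wx": 0,"wy": 0,"wz": 0,"claw": -1}
    - {"tx": -0.3,"ty": 0,"tz": 0,"wx": 0,"wy": 0,"wz": 0,"claw": -1}
    - {"tx": -0.3,"ty": 0,"tz": 0,"wx": 0,"wy": 0,"wz": 0,"claw": -1}
    - {"tx": -0.2,"ty": 0,"tz": 0,"wx": 0,"wy": 0,"wz": 0,"claw": -1}
    - {"tx": -0.1,"ty": 0,"tz": 0,"wx": 0,"wy": 0,"wz": 0,"claw": -1}

```text
clock: 10.8
tool_pos: [0.4409, 0.0846, 0.0447]
eef_rot: [0.5, 0.866, -0.001, -0.001]
contact_force: [4.2, -1.5, -2.5]
opening: 0.153
finger_force: 25.0
```

Emit:
drive_tool:
  targets:
    - {"tx": -0.1,"ty": 0,"tz": 0,"wx": 0,"wy": 0,"wz": 0,"claw": -1}
    - {"tx": -0.1,"ty": 0,"tz": 0,"wx": 0,"wy": 0,"wz": 0,"claw": -1}
    - {"tx": -0.1,"ty": 0,"tz": 0,"wx": 0,"wy": 0,"wz": 0,"claw": -1}
    - {"tx": 0,"ty": 0,"tz": 0,"wx": 0,"wy": 0,"wz": 0,"claw": -1}
    - {"tx": 0,"ty": 0,"tz": 0,"wx": 0,"wy": 0,"wz": 0,"claw": -1}
    - {"tx": 0,"ty": 0,"tz": 0,"wx": 0,"wy": 0,"wz": 0,"claw": -1}
    - {"tx": 0,"ty": 0,"tz": 0,"wx": 0,"wy": 0,"wz": 0,"claw": -1}
    - {"tx": 0,"ty": 0,"tz": 0,"wx": 0,"wy": 0,"wz": 0,"claw": -1}

```text
clock: 11.6
tool_pos: [0.4393, 0.0841, 0.0473]
eef_rot: [0.501, 0.865, -0.001, 0.0]
contact_force: [7.9, -6.5, -5.1]
opening: 0.155
finger_force: 25.0
```

```bash
python3 - <<'E'
from h import *
a=snap('side')['image'];b=snap('scene')['image']
R=lambda x:cv2.resize(x,(400,300),interpolation=cv2.INTER_CUBIC)
C=lambda x,u,v:cv2.resize(x[v-45:v+45,u-60:u+60],(400,300),interpolation=cv2.INTER_CUBIC)
cv2.imwrite('pics/c4.png',np.vstack([np.hstack([R(a),R(b)]),np.hstack([C(a,235,185),C(b,270,215)])]))
st=r.get_state();print(st['tool_pos'],st['contact_force'])
E
```

```text
[0.43935457 0.0840955  0.0473274 ] [ 7.89988224 -5.53249331 -4.36911304]
```

View pics/c4.png

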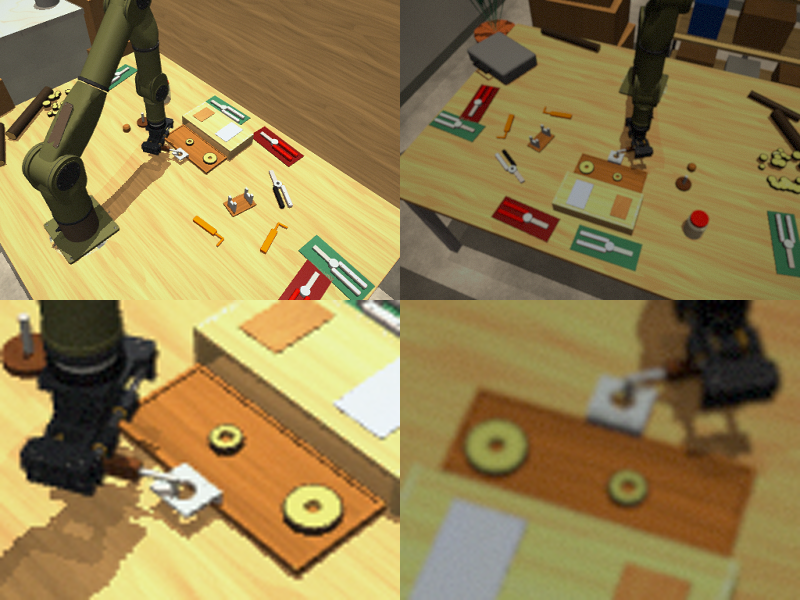

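Emit:
drive_tool:
  targets:
    - {"tx": 0.15,"ty": 0,"tz": 0,"wx": 0,"wy": 0,"wz": 0,"claw": -1}
    - {"tx": 0.2,"ty": 0,"tz": 0,"wx": 0,"wy": 0,"wz": 0,"claw": -1}
    - {"tx": 0,"ty": 0,"tz": 0,"wx": 0,"wy": 0,"wz": 0,"claw": -1}
    - {"tx": 0,"ty": 0,"tz": 0.3,"wx": 0,"wy": 0,"wz": 0,"claw": -1}
    - {"tx": 0,"ty": 0,"tz": 0.5,"wx": 0,"wy": 0,"wz": 0,"claw": -1}
    - {"tx": 0,"ty": 0,"tz": 0.7,"wx": 0,"wy": 0,"wz": 0,"claw": -1}
    - {"tx": 0,"ty": 0,"tz": 1,"wx": 0,"wy": 0,"wz": 0,"claw": -1}
    - {"tx": 0,"ty": 0,"tz": 0,"wx": 0,"wy": 0,"wz": 0,"claw": -1}

```text
clock: 12.5
tool_pos: [0.4467, 0.0858, 0.1252]
eef_rot: [0.5, 0.866, -0.001, -0.001]
contact_force: [-0.2, -0.7, -0.4]
opening: 0.157
finger_force: 25.0
```

Emit:
drive_tool:
  targets:
    - {"tx": 0.15,"ty": -1,"tz": 0,"wx": 0,"wy": 0,"wz": 0,"claw": -1}
    - {"tx": 0.15,"ty": -1,"tz": 0,"wx": 0,"wy": 0,"wz": 0.1,"claw": -1}
    - {"tx": 0.15,"ty": -1,"tz": 0,"wx": 0,"wy": 0,"wz": 0.1,"claw": -1}
    - {"tx": 0.15,"ty": -1,"tz": 0,"wx": 0,"wy": 0,"wz": 0.1,"claw": -1}
    - {"tx": 0.15,"ty": -1,"tz": 0,"wx": 0,"wy": 0,"wz": 0.1,"claw": -1}
    - {"tx": 0.15,"ty": -1,"tz": 0,"wx": 0,"wy": 0,"wz": 0.1,"claw": -1}
    - {"tx": 0.15,"ty": -1,"tz": 0,"wx": 0,"wy": 0,"wz": 0.1,"claw": -1}
    - {"tx": 0.15,"ty": -1,"tz": 0,"wx": 0,"wy": 0,"wz": 0.1,"claw": -1}

```text
clock: 13.3
tool_pos: [0.4811, -0.1553, 0.1218]
eef_rot: [0.154, 0.988, -0.003, -0.003]
contact_force: [-0.2, 1.1, -0.5]
opening: 0.157
finger_force: 25.0
```

Emit:
drive_tool:
  targets:
    - {"tx": 0.15,"ty": -1,"tz": 0,"wx": 0,"wy": 0,"wz": 0.08,"claw": -1}
    - {"tx": 0.15,"ty": -1,"tz": 0,"wx": 0,"wy": 0,"wz": 0,"claw": -1}
    - {"tx": 0.15,"ty": -1,"tz": 0,"wx": 0,"wy": 0,"wz": 0,"claw": -1}
    - {"tx": 0.15,"ty": -1,"tz": 0,"wx": 0,"wy": 0,"wz": 0,"claw": -1}
    - {"tx": 0.15,"ty": -1,"tz": 0,"wx": 0,"wy": 0,"wz": 0,"claw": -1}
    - {"tx": 0.15,"ty": -0.7,"tz": 0,"wx": 0,"wy": 0,"wz": 0,"claw": -1}
    - {"tx": 0,"ty": 0,"tz": 0,"wx": 0,"wy": 0,"wz": 0,"claw": -1}
    - {"tx": 0,"ty": 0,"tz": 0,"wx": 0,"wy": 0,"wz": 0,"claw": -1}

```text
clock: 14.1
tool_pos: [0.5082, -0.3244, 0.1215]
eef_rot: [0.115, 0.993, -0.002, -0.002]
contact_force: [0.2, 0.3, -0.9]
opening: 0.16
finger_force: 25.0
```

```bash
python3 - <<'E'
from h import *
a=snap('side')['image'][210:270,268:348];b=snap('scene')['image'][150:210,140:220]
R=lambda x:cv2.resize(x,(400,300),interpolation=cv2.INTER_CUBIC)
cv2.imwrite('pics/c5.png',np.hstack([R(a),R(b)]))
st=r.get_state();print(st['tool_pos']);q=st['eef_rot'];print('tooly',np.degrees(2*np.arctan2(q[1],q[0]))-90)
E
```

```text
[ 0.50877033 -0.32313711  0.12191682]
tooly 76.90769483470496
```

View pics/c5.png

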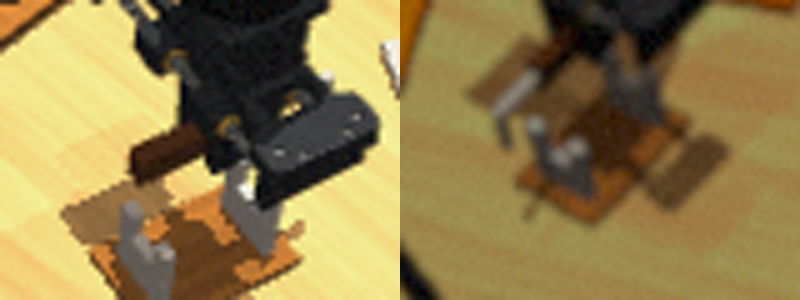

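Emit:
drive_tool:
  targets:
    - {"tx": 0.03,"ty": -0.07,"tz": -0.5,"wx": 0,"wy": 0,"wz": 0,"claw": -1}
    - {"tx": 0,"ty": 0,"tz": -0.5,"wx": 0,"wy": 0,"wz": 0,"claw": -1}
    - {"tx": 0,"ty": 0,"tz": -0.4,"wx": 0,"wy": 0,"wz": 0,"claw": -1}
    - {"tx": 0,"ty": 0,"tz": -0.3,"wx": 0,"wy": 0,"wz": 0,"claw": -1}
    - {"tx": 0,"ty": 0,"tz": -0.3,"wx": 0,"wy": 0,"wz": 0,"claw": -1}
    - {"tx": 0,"ty": 0,"tz": -0.2,"wx": 0,"wy": 0,"wz": 0,"claw": -1}
    - {"tx": 0,"ty": 0,"tz": -0.2,"wx": 0,"wy": 0,"wz": 0,"claw": -1}
    - {"tx": 0,"ty": 0,"tz": 0,"wx": 0,"wy": 0,"wz": 0,"claw": -1}

```text
clock: 15.0
tool_pos: [0.5096, -0.3275, 0.0496]
eef_rot: [0.115, 0.993, -0.003, -0.002]
contact_force: [0.4, -0.3, -0.9]
opening: 0.155
finger_force: 25.0
```

Emit:
drive_tool:
  targets:
    - {"tx": 0,"ty": 0.04,"tz": -0.06,"wx": 0,"wy": 0,"wz": 0,"claw": -1}
    - {"tx": 0,"ty": 0,"tz": -0.06,"wx": 0,"wy": 0,"wz": 0,"claw": -1}
    - {"tx": 0,"ty": 0,"tz": -0.03,"wx": 0,"wy": 0,"wz": 0,"claw": -1}
    - {"tx": 0,"ty": 0,"tz": 0,"wx": 0,"wy": 0,"wz": 0,"claw": -1}
    - {"tx": 0,"ty": 0,"tz": 0,"wx": 0,"wy": 0,"wz": 0,"claw": -1}
    - {"tx": 0,"ty": 0,"tz": 0,"wx": 0,"wy": 0,"wz": 0,"claw": -1}
    - {"tx": 0,"ty": 0,"tz": 0,"wx": 0,"wy": 0,"wz": 0,"claw": -1}
    - {"tx": 0,"ty": 0,"tz": 0,"wx": 0,"wy": 0,"wz": 0,"claw": -1}

```text
clock: 15.8
tool_pos: [0.51, -0.3264, 0.0458]
eef_rot: [0.115, 0.993, -0.003, -0.001]
contact_force: [-0.9, 0.1, -0.0]
opening: 0.161
finger_force: 25.0
```

Emit:
drive_tool:
  targets:
    - {"tx": 0,"ty": 0,"tz": 0,"wx": 0,"wy": 0,"wz": 0,"claw": 1}
    - {"tx": 0,"ty": 0,"tz": 0,"wx": 0,"wy": 0,"wz": 0,"claw": 1}
    - {"tx": 0,"ty": 0,"tz": 0,"wx": 0,"wy": 0,"wz": 0,"claw": 1}
    - {"tx": 0,"ty": 0,"tz": 0,"wx": 0,"wy": 0,"wz": 0,"claw": 1}
    - {"tx": 0,"ty": 0,"tz": 0,"wx": 0,"wy": 0,"wz": 0,"claw": 1}
    - {"tx": 0,"ty": 0,"tz": 0,"wx": 0,"wy": 0,"wz": 0,"claw": 1}
    - {"tx": 0,"ty": 0,"tz": 0,"wx": 0,"wy": 0,"wz": 0,"claw": 1}
    - {"tx": 0,"ty": 0,"tz": 0,"wx": 0,"wy": 0,"wz": 0,"claw": 1}

```text
clock: 16.6
tool_pos: [0.5099, -0.3264, 0.0458]
eef_rot: [0.115, 0.993, -0.003, -0.001]
contact_force: [0.1, 0.5, 0.0]
opening: 0.859
finger_force: 0.0
```

Emit:
drive_tool:
  targets:
    - {"tx": 0,"ty": 0,"tz": 0.3,"wx": 0,"wy": 0,"wz": 0,"claw": 1}
    - {"tx": 0,"ty": 0,"tz": 0.5,"wx": 0,"wy": 0,"wz": 0,"claw": 1}
    - {"tx": 0,"ty": 0,"tz": 1,"wx": 0,"wy": 0,"wz": 0,"claw": 1}
    - {"tx": 0,"ty": 0,"tz": 1,"wx": 0,"wy": 0,"wz": 0,"claw": 1}
    - {"tx": 0,"ty": 0,"tz": 1,"wx": 0,"wy": 0,"wz": 0,"claw": 1}
    - {"tx": 0,"ty": 0,"tz": 1,"wx": 0,"wy": 0,"wz": 0,"claw": 1}
    - {"tx": 0,"ty": 1,"tz": 1,"wx": 0,"wy": 0,"wz": 0.04,"claw": 1}
    - {"tx": 0,"ty": 1,"tz": 0.5,"wx": 0,"wy": 0,"wz": 0.04,"claw": 1}

```text
clock: 17.4
tool_pos: [0.511, -0.2669, 0.2388]
eef_rot: [0.074, 0.997, -0.004, 0.001]
contact_force: [0.8, 0.1, -0.7]
opening: 1.003
finger_force: 0.0
```

Emit:
drive_tool:
  targets:
    - {"tx": 0,"ty": 1,"tz": 0,"wx": 0,"wy": 0,"wz": 0.04,"claw": 1}
    - {"tx": 0,"ty": 1,"tz": 0,"wx": 0,"wy": 0,"wz": 0.04,"claw": 1}
    - {"tx": 0,"ty": 1,"tz": 0,"wx": 0,"wy": 0,"wz": 0.04,"claw": 1}
    - {"tx": 0.3,"ty": 1,"tz": 0,"wx": 0,"wy": 0,"wz": 0,"claw": 1}
    - {"tx": 0.5,"ty": 1,"tz": 0,"wx": 0,"wy": 0,"wz": 0,"claw": 1}
    - {"tx": 0.5,"ty": 1,"tz": 0,"wx": 0,"wy": 0,"wz": 0,"claw": 1}
    - {"tx": 0.5,"ty": 0.8,"tz": 0,"wx": 0,"wy": 0,"wz": 0,"claw": 1}
    - {"tx": 0.2,"ty": 0,"tz": 0,"wx": 0,"wy": 0,"wz": 0,"claw": 1}

```text
clock: 18.2
tool_pos: [0.5716, -0.0571, 0.2365]
eef_rot: [0.007, 1.0, -0.001, 0.001]
contact_force: [0.6, -0.7, 0.1]
opening: 1.001
finger_force: 0.0
```

```bash
python3 - <<'E'
from h import *
w=snap('wrist')['image'];b=snap('side')['image'][226:286,268:348];c=snap('scene')['image'][150:210,140:220]
R=lambda x,a,b:cv2.resize(x,(a,b),interpolation=cv2.INTER_CUBIC)
cv2.imwrite('pics/c6.png',np.hstack([R(w,560,420),np.vstack([R(b,240,210),R(c,240,210)])]))
st=r.get_state();print(st['clock'],st['tool_pos']);q=st['eef_rot'];print('tooly',np.degrees(2*np.arctan2(q[1],q[0]))-90)
E
```

```text
18.35 [ 0.56976626 -0.06366327  0.23535858]
tooly 88.7150808005203
```

View pics/c6.png

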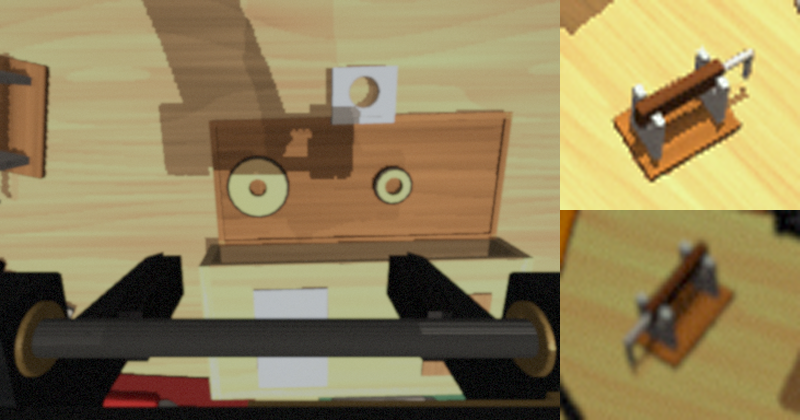

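```bash
cat >> h.py <<'E'
def discs(s,z=.022,xr=(.49,.66),yr=(-.14,.17)):
    """pale discs on the tray: world centre and outer pale diameter (face) plus hole centre"""
    im=cv2.GaussianBlur(s['image'],(3,3),0).astype(int)
    h,w=im.shape[:2]
    m=((im[...,1]>95)&(im[...,1]>im[...,2]*.88)).astype(np.uint8)
    cs,hi=cv2.findContours(m,cv2.RETR_CCOMP,cv2.CHAIN_APPROX_NONE); out=[]
    for i,c in enumerate(cs):
        if hi[0][i][3]>=0 or len(c)<30: continue
        p=np.array([px(s,u,v,z)[:2] for u,v in c[:,0]],np.float32)
        (x,y),(a,b),_=cv2.fitEllipse(p)
        if xr[0]<x<xr[1] and yr[0]<y<yr[1] and a>.7*b and b<.08:
            j=hi[0][i][2]; H=None
            if j>=0 and len(cs[j])>6: H=np.round(cv2.fitEllipse(np.array([px(s,u,v,z)[:2] for u,v in cs[j][:,0]],np.float32))[0],4)
            out.append((round(x,4),round(y,4),round((a+b)/2,4),H))
    return out
E
python3 - <<'E'
from h import *
s=load('wrist')
g=lambda u,v,z:np.round(px(s,(u+.5)/1.09375-.5,(v+.5)/1.09375-.5,z)[:2],4)
print('big',g(258,187,.022),g(228,187,.022),g(288,187,.022),'small',g(392,185,.022),g(373,185,.022),g(411,185,.022),'hole',g(364,91,.032))
print('tray corners',g(211,121,.015),g(510,112,.015),g(219,241,.015),g(496,233,.015))
print(discs(s)); print(s['image'][170,205:270:8].tolist())
E
```

```text
big [ 0.5763 -0.0845] [ 0.5759 -0.1136] [ 0.5767 -0.0553] small [0.576  0.0454] [0.5758 0.027 ] [0.5762 0.0638] hole [0.4892 0.0125]
tray corners [ 0.5136 -0.1273] [0.5092 0.1533] [ 0.6341 -0.1272] [0.629  0.1571]
[(0.5822, -0.0851, 0.0524, array([ 0.5765, -0.0851])), (0.5771, 0.0468, 0.033, array([0.5768, 0.0465]))]
[[58, 98, 143], [137, 189, 185], [136, 188, 184], [66, 103, 140], [66, 107, 153], [138, 186, 182], [137, 187, 182], [122, 164, 162], [68, 109, 153]]
```

Emit:
drive_tool:
  targets:
    - {"tx": 0.2,"ty": -0.5,"tz": -1,"wx": 0,"wy": 0,"wz": 0,"claw": 1}
    - {"tx": 0.02,"ty": -0.22,"tz": -1,"wx": 0,"wy": 0,"wz": 0,"claw": 1}
    - {"tx": 0,"ty": 0,"tz": -1,"wx": 0,"wy": 0,"wz": 0,"claw": 1}
    - {"tx": 0,"ty": 0,"tz": -1,"wx": 0,"wy": 0,"wz": 0,"claw": 1}
    - {"tx": 0,"ty": 0,"tz": -1,"wx": 0,"wy": 0,"wz": 0,"claw": 1}
    - {"tx": 0,"ty": 0,"tz": -1,"wx": 0,"wy": 0,"wz": 0,"claw": 1}
    - {"tx": 0,"ty": 0,"tz": -0.5,"wx": 0,"wy": 0,"wz": 0,"claw": 1}
    - {"tx": 0,"ty": 0,"tz": 0,"wx": 0,"wy": 0,"wz": 0,"claw": 1}

```text
clock: 19.15
tool_pos: [0.5747, -0.0854, 0.0383]
eef_rot: [0.011, 1.0, -0.004, -0.003]
contact_force: [0.1, 0.3, -0.6]
opening: 1.0
finger_force: 0.0
```

Emit:
drive_tool:
  targets:
    - {"tx": 0,"ty": 0,"tz": 0,"wx": 0,"wy": 0,"wz": 0,"claw": 1}
    - {"tx": 0,"ty": 0,"tz": 0,"wx": 0,"wy": 0,"wz": 0,"claw": 1}
    - {"tx": 0,"ty": 0,"tz": 0,"wx": 0,"wy": 0,"wz": 0,"claw": 1}
    - {"tx": 0,"ty": 0,"tz": 0,"wx": 0,"wy": 0,"wz": 0,"claw": 1}
    - {"tx": 0,"ty": 0,"tz": 0,"wx": 0,"wy": 0,"wz": 0,"claw": 1}
    - {"tx": 0,"ty": 0,"tz": 0,"wx": 0,"wy": 0,"wz": 0,"claw": 1}
    - {"tx": 0,"ty": 0,"tz": 0,"wx": 0,"wy": 0,"wz": 0,"claw": 1}
    - {"tx": 0,"ty": 0,"tz": 0,"wx": 0,"wy": 0,"wz": 0,"claw": 1}

```text
clock: 19.95
tool_pos: [0.5765, -0.084, 0.0397]
eef_rot: [0.011, 1.0, -0.003, -0.001]
contact_force: [-0.4, -0.1, 0.1]
opening: 1.003
finger_force: 0.0
```

Emit:
drive_tool:
  targets:
    - {"tx": 0,"ty": -0.03,"tz": -0.25,"wx": 0,"wy": 0,"wz": 0,"claw": 1}
    - {"tx": 0,"ty": 0,"tz": -0.25,"wx": 0,"wy": 0,"wz": 0,"claw": 1}
    - {"tx": 0,"ty": 0,"tz": 0,"wx": 0,"wy": 0,"wz": 0,"claw": 1}
    - {"tx": 0,"ty": 0,"tz": 0,"wx": 0,"wy": 0,"wz": 0,"claw": -1}
    - {"tx": 0,"ty": 0,"tz": 0,"wx": 0,"wy": 0,"wz": 0,"claw": -1}
    - {"tx": 0,"ty": 0,"tz": 0,"wx": 0,"wy": 0,"wz": 0,"claw": -1}
    - {"tx": 0,"ty": 0,"tz": 0,"wx": 0,"wy": 0,"wz": 0,"claw": -1}
    - {"tx": 0,"ty": 0,"tz": 0,"wx": 0,"wy": 0,"wz": 0,"claw": -1}
  force: 12

```text
clock: 20.75
tool_pos: [0.5767, -0.0849, 0.0249]
eef_rot: [0.011, 1.0, -0.003, -0.001]
contact_force: [-0.3, 0.4, 0.2]
opening: 0.7
finger_force: 12.0
```

Emit:
drive_tool:
  targets:
    - {"tx": 0,"ty": 0,"tz": 0.3,"wx": 0,"wy": 0,"wz": 0,"claw": -1}
    - {"tx": 0,"ty": 0,"tz": 0.6,"wx": 0,"wy": 0,"wz": 0,"claw": -1}
    - {"tx": 0,"ty": 0,"tz": 1,"wx": 0,"wy": 0,"wz": 0,"claw": -1}
    - {"tx": 0,"ty": 0.5,"tz": 1,"wx": 0,"wy": 0,"wz": 0,"claw": -1}
    - {"tx": -0.1,"ty": 1,"tz": 0,"wx": 0,"wy": 0,"wz": 0,"claw": -1}
    - {"tx": -0.1,"ty": 1,"tz": 0,"wx": 0,"wy": 0,"wz": 0,"claw": -1}
    - {"tx": -0.2,"ty": 1,"tz": 0,"wx": 0,"wy": 0,"wz": 0,"claw": -1}
    - {"tx": -0.2,"ty": 1,"tz": 0,"wx": 0,"wy": 0,"wz": 0,"claw": -1}

```text
clock: 21.55
tool_pos: [0.5585, 0.0512, 0.1126]
eef_rot: [0.011, 1.0, -0.003, -0.001]
contact_force: [-0.4, 0.3, -0.1]
opening: 0.699
finger_force: 12.0
```

Emit:
drive_tool:
  targets:
    - {"tx": -0.2,"ty": 1,"tz": 0,"wx": 0,"wy": 0,"wz": 0,"claw": -1}
    - {"tx": -0.2,"ty": 1,"tz": 0,"wx": 0,"wy": 0,"wz": 0,"claw": -1}
    - {"tx": -0.3,"ty": 1,"tz": 0,"wx": 0,"wy": 0,"wz": 0,"claw": -1}
    - {"tx": -0.3,"ty": 1,"tz": 0,"wx": 0,"wy": 0,"wz": 0,"claw": -1}
    - {"tx": -0.3,"ty": 1,"tz": 0,"wx": 0,"wy": 0,"wz": 0,"claw": -1}
    - {"tx": -0.3,"ty": 1,"tz": 0,"wx": 0,"wy": 0,"wz": 0,"claw": -1}
    - {"tx": -0.1,"ty": 1,"tz": 0,"wx": 0,"wy": 0,"wz": 0,"claw": -1}
    - {"tx": 0,"ty": 0.8,"tz": 0,"wx": 0,"wy": 0,"wz": 0,"claw": -1}

```text
clock: 22.35
tool_pos: [0.5065, 0.2865, 0.1126]
eef_rot: [0.01, 1.0, -0.002, -0.001]
contact_force: [0.0, -0.4, -0.4]
opening: 0.697
finger_force: 12.0
```

Emit:
drive_tool:
  targets:
    - {"tx": 0,"ty": 0.4,"tz": 0,"wx": 0,"wy": 0,"wz": 0,"claw": -1}
    - {"tx": 0,"ty": 0,"tz": 0,"wx": 0,"wy": 0,"wz": 0,"claw": -1}
    - {"tx": 0,"ty": 0,"tz": 0,"wx": 0,"wy": 0,"wz": 0,"claw": -1}
    - {"tx": 0,"ty": 0,"tz": 0,"wx": 0,"wy": 0,"wz": 0,"claw": -1}
    - {"tx": 0,"ty": 0,"tz": 0,"wx": 0,"wy": 0,"wz": 0,"claw": -1}
    - {"tx": 0,"ty": 0,"tz": 0,"wx": 0,"wy": 0,"wz": 0,"claw": -1}
    - {"tx": 0,"ty": 0,"tz": 0,"wx": 0,"wy": 0,"wz": 0,"claw": -1}
    - {"tx": 0,"ty": 0,"tz": 0,"wx": 0,"wy": 0,"wz": 0,"claw": -1}

```text
clock: 23.15
tool_pos: [0.5076, 0.2958, 0.1118]
eef_rot: [0.011, 1.0, -0.003, -0.001]
contact_force: [0.8, -0.7, -0.7]
opening: 0.7
finger_force: 12.0
```

```bash
python3 - <<'E'
from h import *
a=snap('side')['image'][117:177,145:225];b=snap('scene')['image'][195:255,322:402];w=snap('wrist')['image']
R=lambda x,a,b:cv2.resize(x,(a,b),interpolation=cv2.INTER_CUBIC)
cv2.imwrite('pics/c7.png',np.hstack([R(a,400,300),R(b,400,300)]))
cv2.imwrite('pics/c7.png',np.vstack([np.hstack([R(a,400,300),R(b,400,300)]),np.hstack([R(w,400,300),R(w[200:320,150:360],400,300)])]))
st=r.get_state();print(st['clock'],st['tool_pos'],st['eef_rot'],st['contact_force'])
E
```

```text
23.3 [0.50756413 0.2960509  0.11175379] [ 0.01075181  0.99993676 -0.00309898 -0.00113046] [ 0.36789003 -0.33401426 -0.75026548]
```

View pics/c7.png

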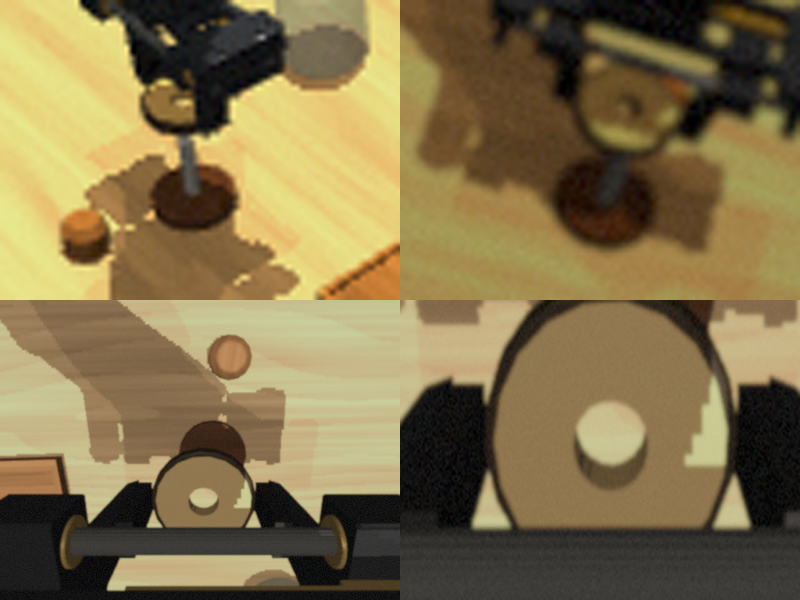

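```bash
python3 - <<'E'
from h import *
s=load('wrist')
print('slice hole',px(s,260.8,257.6,.1088)[:2])
im=s['image'];g=cv2.cvtColor(im,cv2.COLOR_BGR2GRAY)
# spindle from side & scene now: top hidden. use rod in first pictures
for n,o,p in(('side',(135,127),(236,88)),):
    pass
w=pickle.load(open('w1.pkl','rb'));im=w['image'];c=im[170:260,180:260]
cv2.imwrite('pics/c8.png',np.hstack([cv2.resize(c,(400,450),interpolation=cv2.INTER_CUBIC),cv2.resize(load('side')['image'][117:177,145:225],(400,450))]))
E
```

```text
slice hole [0.5076479  0.29558652]
```

View pics/c8.png

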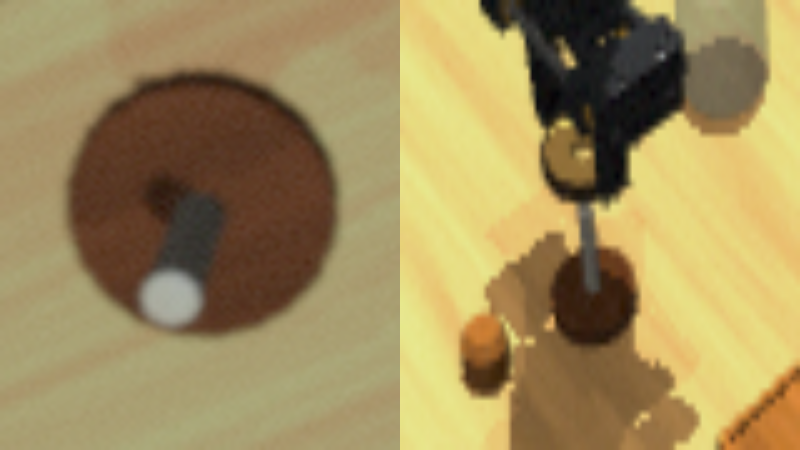

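```bash
python3 - <<'E'
from h import *
w=pickle.load(open('w1.pkl','rb'))
print('top',px(w,180+171/5-.4,170+297/5-.4,.064),'base',px(w,180+202/5-.4,170+206/5-.4,.012))
# cap: darker brown disc in shadow; top edges from 800x600 picture: u 281..334, v 191..244
print('cap',px(w,307.5/1.5625-.2,217.5/1.5625-.2,.0285))
s=load('wrist') # cap in current view
im=s['image'].astype(int)
m=((im[...,2]-im[...,0]>55)).astype(np.uint8); m[:,:230]=0;m[:,360:]=0;m[110:]=0
cs,_=cv2.findContours(m,0,1);c=max(cs,key=cv2.contourArea);e=cv2.fitEllipse(c);print(e,px(s,*e[0],.025)[:2])
E
```

```text
top [0.50836261 0.30356138 0.064     ] base [0.50705442 0.30437464 0.012     ]
cap [0.42177474 0.32255761 0.0285    ]
((285.51641845703125, 70.66915130615234), (81.04849243164062, 152.1811981201172), 98.44096374511719) [0.42129971 0.31238715]
```

Emit:
drive_tool:
  targets:
    - {"tx": 0.01,"ty": 0.27,"tz": 0,"wx": 0,"wy": 0,"wz": 0,"claw": -1}
    - {"tx": 0,"ty": 0,"tz": 0,"wx": 0,"wy": 0,"wz": 0,"claw": -1}
    - {"tx": 0,"ty": 0,"tz": -0.4,"wx": 0,"wy": 0,"wz": 0,"claw": -1}
    - {"tx": 0,"ty": 0,"tz": -0.4,"wx": 0,"wy": 0,"wz": 0,"claw": -1}
    - {"tx": 0,"ty": 0,"tz": -0.2,"wx": 0,"wy": 0,"wz": 0,"claw": -1}
    - {"tx": 0,"ty": 0,"tz": -0.2,"wx": 0,"wy": 0,"wz": 0,"claw": -1}
    - {"tx": 0,"ty": 0,"tz": -0.2,"wx": 0,"wy": 0,"wz": 0,"claw": -1}
    - {"tx": 0,"ty": 0,"tz": 0,"wx": 0,"wy": 0,"wz": 0,"claw": -1}

```text
clock: 24.1
tool_pos: [0.5074, 0.3038, 0.0688]
eef_rot: [0.011, 1.0, -0.004, -0.002]
contact_force: [-0.2, -0.3, -0.8]
opening: 0.704
finger_force: 12.0
```

Emit:
drive_tool:
  targets:
    - {"tx": 0,"ty": 0,"tz": -0.4,"wx": 0,"wy": 0,"wz": 0,"claw": -1}
    - {"tx": 0,"ty": 0,"tz": -0.4,"wx": 0,"wy": 0,"wz": 0,"claw": -1}
    - {"tx": 0,"ty": 0,"tz": -0.3,"wx": 0,"wy": 0,"wz": 0,"claw": -1}
    - {"tx": 0,"ty": 0,"tz": -0.2,"wx": 0,"wy": 0,"wz": 0,"claw": -1}
    - {"tx": 0,"ty": 0,"tz": -0.06,"wx": 0,"wy": 0,"wz": 0,"claw": -1}
    - {"tx": 0,"ty": 0,"tz": 0,"wx": 0,"wy": 0,"wz": 0,"claw": -1}
    - {"tx": 0,"ty": 0,"tz": 0,"wx": 0,"wy": 0,"wz": 0,"claw": -1}
    - {"tx": 0,"ty": 0,"tz": 0,"wx": 0,"wy": 0,"wz": 0,"claw": -1}

```text
clock: 24.9
tool_pos: [0.5082, 0.3044, 0.0294]
eef_rot: [0.011, 1.0, -0.003, -0.001]
contact_force: [0.8, -0.2, 0.3]
opening: 0.703
finger_force: 12.0
```

Emit:
drive_tool:
  targets:
    - {"tx": 0,"ty": 0,"tz": -0.06,"wx": 0,"wy": 0,"wz": 0,"claw": -1}
    - {"tx": 0,"ty": 0,"tz": -0.05,"wx": 0,"wy": 0,"wz": 0,"claw": -1}
    - {"tx": 0,"ty": 0,"tz": 0,"wx": 0,"wy": 0,"wz": 0,"claw": -1}
    - {"tx": 0,"ty": 0,"tz": 0,"wx": 0,"wy": 0,"wz": 0,"claw": 1}
    - {"tx": 0,"ty": 0,"tz": 0,"wx": 0,"wy": 0,"wz": 0,"claw": 1}
    - {"tx": 0,"ty": 0,"tz": 0,"wx": 0,"wy": 0,"wz": 0,"claw": 1}
    - {"tx": 0,"ty": 0,"tz": 0,"wx": 0,"wy": 0,"wz": 0,"claw": 1}
    - {"tx": 0,"ty": 0,"tz": 0,"wx": 0,"wy": 0,"wz": 0,"claw": 1}

```text
clock: 25.7
tool_pos: [0.5079, 0.3042, 0.0257]
eef_rot: [0.011, 1.0, -0.003, -0.001]
contact_force: [0.6, 0.8, 0.2]
opening: 1.003
finger_force: 0.0
```

Emit:
drive_tool:
  targets:
    - {"tx": 0,"ty": 0,"tz": 0.3,"wx": 0,"wy": 0,"wz": 0,"claw": 1}
    - {"tx": 0,"ty": 0,"tz": 0.7,"wx": 0,"wy": 0,"wz": 0,"claw": 1}
    - {"tx": 0,"ty": 0,"tz": 1,"wx": 0,"wy": 0,"wz": 0,"claw": 1}
    - {"tx": 0,"ty": 0,"tz": 1,"wx": 0,"wy": 0,"wz": 0,"claw": 1}
    - {"tx": 0,"ty": 0,"tz": 1,"wx": 0,"wy": 0,"wz": 0,"claw": 1}
    - {"tx": 0.2,"ty": -1,"tz": 1,"wx": 0,"wy": 0,"wz": 0,"claw": 1}
    - {"tx": 0.3,"ty": -1,"tz": 1,"wx": 0,"wy": 0,"wz": 0,"claw": 1}
    - {"tx": 0.3,"ty": -1,"tz": 1,"wx": 0,"wy": 0,"wz": 0,"claw": 1}

```text
clock: 26.5
tool_pos: [0.5318, 0.2131, 0.2376]
eef_rot: [0.01, 1.0, -0.003, -0.001]
contact_force: [0.8, -0.7, -0.1]
opening: 0.999
finger_force: 0.0
```

Emit:
drive_tool:
  targets:
    - {"tx": 0.3,"ty": -1,"tz": 0,"wx": 0,"wy": 0,"wz": 0,"claw": 1}
    - {"tx": 0.3,"ty": -1,"tz": 0,"wx": 0,"wy": 0,"wz": 0,"claw": 1}
    - {"tx": 0.3,"ty": -1,"tz": 0,"wx": 0,"wy": 0,"wz": 0,"claw": 1}
    - {"tx": 0.2,"ty": -1,"tz": 0,"wx": 0,"wy": 0,"wz": 0,"claw": 1}
    - {"tx": 0.2,"ty": -1,"tz": 0,"wx": 0,"wy": 0,"wz": 0,"claw": 1}
    - {"tx": 0.1,"ty": -0.6,"tz": 0,"wx": 0,"wy": 0,"wz": 0,"claw": 1}
    - {"tx": 0,"ty": 0,"tz": 0,"wx": 0,"wy": 0,"wz": 0,"claw": 1}
    - {"tx": 0,"ty": 0,"tz": 0,"wx": 0,"wy": 0,"wz": 0,"claw": 1}

```text
clock: 27.3
tool_pos: [0.5737, 0.047, 0.2361]
eef_rot: [0.011, 1.0, -0.003, -0.001]
contact_force: [0.4, 1.2, 0.0]
opening: 1.006
finger_force: 0.0
```

```bash
python3 - <<'E'
from h import *
w=snap('wrist');b=snap('side');c=snap('scene')
st=r.get_state();print(st['clock'],st['tool_pos'],st['eef_rot'])
R=lambda x,a,b:cv2.resize(x,(a,b),interpolation=cv2.INTER_CUBIC)
cv2.imwrite('pics/c9.png',np.hstack([R(w['image'],560,420),np.vstack([R(b['image'][127:172,155:215],240,210),R(c['image'][205:250,332:392],240,210)])]))
for s in(w,b,c):print(discs(s,xr=(.45,.68),yr=(-.14,.35)))
E
```

```text
27.45 [0.57357166 0.04835411 0.23594403] [ 0.00928238  0.99995333 -0.00246872 -0.00104056]
[(0.5784, 0.0471, 0.0321, array([0.5766, 0.0471]))]
[]
[]
```

View pics/c9.png

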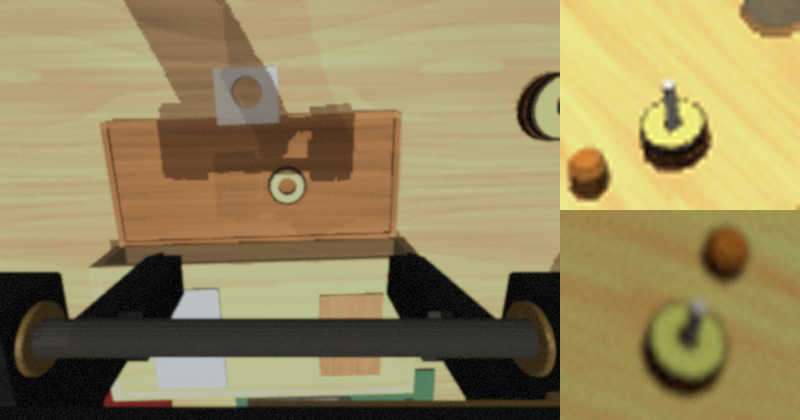

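Emit:
drive_tool:
  targets:
    - {"tx": 0.11,"ty": -0.05,"tz": -1,"wx": 0,"wy": 0,"wz": 0,"claw": 1}
    - {"tx": 0,"ty": 0,"tz": -1,"wx": 0,"wy": 0,"wz": 0,"claw": 1}
    - {"tx": 0,"ty": 0,"tz": -1,"wx": 0,"wy": 0,"wz": 0,"claw": 1}
    - {"tx": 0,"ty": 0,"tz": -1,"wx": 0,"wy": 0,"wz": 0,"claw": 1}
    - {"tx": 0,"ty": 0,"tz": -1,"wx": 0,"wy": 0,"wz": 0,"claw": 1}
    - {"tx": 0,"ty": 0,"tz": -1,"wx": 0,"wy": 0,"wz": 0,"claw": 1}
    - {"tx": 0,"ty": 0,"tz": -0.5,"wx": 0,"wy": 0,"wz": 0,"claw": 1}
    - {"tx": 0,"ty": 0,"tz": 0,"wx": 0,"wy": 0,"wz": 0,"claw": 1}

```text
clock: 28.25
tool_pos: [0.5758, 0.0457, 0.039]
eef_rot: [0.01, 1.0, -0.003, -0.003]
contact_force: [-0.5, -1.0, 0.4]
opening: 1.0
finger_force: 0.0
```

Emit:
drive_tool:
  targets:
    - {"tx": 0,"ty": 0,"tz": 0,"wx": 0,"wy": 0,"wz": 0,"claw": 1}
    - {"tx": 0,"ty": 0,"tz": 0,"wx": 0,"wy": 0,"wz": 0,"claw": 1}
    - {"tx": 0,"ty": 0,"tz": 0,"wx": 0,"wy": 0,"wz": 0,"claw": 1}
    - {"tx": 0,"ty": 0,"tz": 0,"wx": 0,"wy": 0,"wz": 0,"claw": 1}
    - {"tx": 0,"ty": 0,"tz": 0,"wx": 0,"wy": 0,"wz": 0,"claw": 1}
    - {"tx": 0,"ty": 0,"tz": 0,"wx": 0,"wy": 0,"wz": 0,"claw": 1}
    - {"tx": 0,"ty": 0,"tz": 0,"wx": 0,"wy": 0,"wz": 0,"claw": 1}
    - {"tx": 0,"ty": 0,"tz": 0,"wx": 0,"wy": 0,"wz": 0,"claw": 1}

```text
clock: 29.05
tool_pos: [0.5771, 0.0447, 0.0406]
eef_rot: [0.011, 1.0, -0.003, -0.001]
contact_force: [-0.7, 0.3, -0.9]
opening: 1.001
finger_force: 0.0
```

```bash
python3 - <<'E'
from h import *
s=snap('wrist');print(discs(s));print(r.get_state()['tool_pos'])
E
```

```text
[(0.4989, -0.0583, 0.0332, None)]
[0.57713163 0.04465902 0.04062346]
```

```bash
python3 - <<'E'
from h import *
for n in('wrist','scene','side'):
    s=snap(n) if n!='wrist' else load(n);c=cloud(s)
    m=(c[...,2]>.018)&(c[...,2]<.028)&(c[...,0]>.53)&(c[...,0]<.63)&(c[...,1]>-.1)&(c[...,1]<.15)
    im=s['image'];p=m&(im[...,1]>100)&(im[...,1]>im[...,2]*.88)
    for k in(m,p):print(n,k.sum(),c[k].mean(0) if k.any() else 0,c[k].min(0)[:2] if k.any() else 0,c[k].max(0)[:2] if k.any() else 0)
s=load('wrist');print([np.round(s['K']@(np.array([1,-1,-1])*(np.linalg.inv(s['cam_to_world'])@[.577,.047,.022,1])[:3]),3)])
E
```

```text
wrist 3255 [0.57604089 0.04727722 0.02135427] [0.55826764 0.02836896] [0.59578799 0.06546578]
wrist 74 [0.57743503 0.06184684 0.02162268] [0.573541   0.04596233] [0.59403531 0.0638706 ]
scene 57 [0.58340466 0.0472347  0.02068178] [ 0.56603812 -0.00275392] [0.60233973 0.06643349]
scene 0 0 0 0
side 91 [0.57388343 0.03757082 0.0212459 ] [ 0.53382041 -0.09239358] [0.62906869 0.14967138]
side 0 0 0 0
[array([45.103, 41.104,  0.169])]
```

Emit:
drive_tool:
  targets:
    - {"tx": 0,"ty": 0.08,"tz": -0.25,"wx": 0,"wy": 0,"wz": 0,"claw": 1}
    - {"tx": 0,"ty": 0,"tz": -0.28,"wx": 0,"wy": 0,"wz": 0,"claw": 1}
    - {"tx": 0,"ty": 0,"tz": 0,"wx": 0,"wy": 0,"wz": 0,"claw": -1}
    - {"tx": 0,"ty": 0,"tz": 0,"wx": 0,"wy": 0,"wz": 0,"claw": -1}
    - {"tx": 0,"ty": 0,"tz": 0,"wx": 0,"wy": 0,"wz": 0,"claw": -1}
    - {"tx": 0,"ty": 0,"tz": 0,"wx": 0,"wy": 0,"wz": 0,"claw": -1}
    - {"tx": 0,"ty": 0,"tz": 0,"wx": 0,"wy": 0,"wz": 0,"claw": -1}
    - {"tx": 0,"ty": 0,"tz": 0,"wx": 0,"wy": 0,"wz": 0,"claw": -1}

```text
clock: 30.0
tool_pos: [0.5773, 0.0471, 0.0249]
eef_rot: [0.011, 1.0, -0.003, -0.001]
contact_force: [1.0, -0.1, -0.9]
opening: 0.48
finger_force: 0.0
```

Emit:
drive_tool:
  targets:
    - {"tx": 0,"ty": 0,"tz": 0,"wx": 0,"wy": 0,"wz": 0,"claw": -1}
    - {"tx": 0,"ty": 0,"tz": 0,"wx": 0,"wy": 0,"wz": 0,"claw": -1}
    - {"tx": 0,"ty": 0,"tz": 0,"wx": 0,"wy": 0,"wz": 0,"claw": -1}
    - {"tx": 0,"ty": 0,"tz": 0,"wx": 0,"wy": 0,"wz": 0,"claw": -1}
    - {"tx": 0,"ty": 0,"tz": 0,"wx": 0,"wy": 0,"wz": 0,"claw": -1}
    - {"tx": 0,"ty": 0,"tz": 0,"wx": 0,"wy": 0,"wz": 0,"claw": -1}
    - {"tx": 0,"ty": 0,"tz": 0,"wx": 0,"wy": 0,"wz": 0,"claw": -1}
    - {"tx": 0,"ty": 0,"tz": 0,"wx": 0,"wy": 0,"wz": 0,"claw": -1}

```text
clock: 30.8
tool_pos: [0.5772, 0.0471, 0.0249]
eef_rot: [0.011, 1.0, -0.003, -0.001]
contact_force: [0.2, -0.8, 2.9]
opening: 0.429
finger_force: 12.0
```

Emit:
drive_tool:
  targets:
    - {"tx": 0,"ty": 0,"tz": 0.3,"wx": 0,"wy": 0,"wz": 0,"claw": -1}
    - {"tx": 0,"ty": 0,"tz": 0.7,"wx": 0,"wy": 0,"wz": 0,"claw": -1}
    - {"tx": 0,"ty": 0.5,"tz": 1,"wx": 0,"wy": 0,"wz": 0,"claw": -1}
    - {"tx": -0.3,"ty": 1,"tz": 1,"wx": 0,"wy": 0,"wz": 0,"claw": -1}
    - {"tx": -0.3,"ty": 1,"tz": 0,"wx": 0,"wy": 0,"wz": 0,"claw": -1}
    - {"tx": -0.3,"ty": 1,"tz": 0,"wx": 0,"wy": 0,"wz": 0,"claw": -1}
    - {"tx": -0.3,"ty": 1,"tz": 0,"wx": 0,"wy": 0,"wz": 0,"claw": -1}
    - {"tx": -0.3,"ty": 1,"tz": 0,"wx": 0,"wy": 0,"wz": 0,"claw": -1}

```text
clock: 31.6
tool_pos: [0.5316, 0.2132, 0.1153]
eef_rot: [0.011, 1.0, -0.003, -0.001]
contact_force: [0.4, 0.7, 0.3]
opening: 0.426
finger_force: 12.0
```

Emit:
drive_tool:
  targets:
    - {"tx": -0.3,"ty": 1,"tz": 0,"wx": 0,"wy": 0,"wz": 0,"claw": -1}
    - {"tx": -0.3,"ty": 1,"tz": 0,"wx": 0,"wy": 0,"wz": 0,"claw": -1}
    - {"tx": -0.2,"ty": 1,"tz": 0,"wx": 0,"wy": 0,"wz": 0,"claw": -1}
    - {"tx": 0,"ty": 0.3,"tz": 0,"wx": 0,"wy": 0,"wz": 0,"claw": -1}
    - {"tx": 0,"ty": 0,"tz": 0,"wx": 0,"wy": 0,"wz": 0,"claw": -1}
    - {"tx": 0,"ty": 0,"tz": 0,"wx": 0,"wy": 0,"wz": 0,"claw": -1}
    - {"tx": 0,"ty": 0,"tz": 0,"wx": 0,"wy": 0,"wz": 0,"claw": -1}
    - {"tx": 0,"ty": 0,"tz": 0,"wx": 0,"wy": 0,"wz": 0,"claw": -1}

```text
clock: 32.4
tool_pos: [0.5089, 0.3091, 0.1147]
eef_rot: [0.012, 1.0, -0.004, -0.001]
contact_force: [-0.6, 0.1, 0.4]
opening: 0.424
finger_force: 12.0
```

```bash
python3 - <<'E'
from h import *
s=snap('wrist');st=r.get_state();p=st['tool_pos'];print(p,st['contact_force'],st['opening']);c=cloud(s)
zt=p[2]-.0249+.022
m=(abs(c[...,2]-zt)<.004)&(abs(c[...,0]-p[0])<.03)&(abs(c[...,1]-p[1])<.0185);k=c[m]
print(len(k),k.min(0),k.max(0),k.mean(0))
# hole: non-slice pixels near centre
u,v,_=[int(x) for x in (lambda q:q/q[2])(s['K']@(np.array([1,-1,-1])*(np.linalg.inv(s['cam_to_world'])@[p[0],p[1],zt,1])[:3]))]
mm=m[v-60:v+60,u-60:u+60].astype(np.uint8)
cs,h=cv2.findContours(1-mm,cv2.RETR_CCOMP,1)
for q in cs:
    if 100<cv2.contourArea(q)<6000:
        e=cv2.fitEllipse(q);print(e,px(s,e[0][0]+u-60,e[0][1]+v-60,zt)[:2])
print(u,v)
E
```

```text
[0.50873194 0.3095055  0.11475787] [-0.07875625  0.30737624  0.03335789] 0.424322349213162
3914 [0.48975305 0.29102412 0.10787732] [0.52661502 0.32800223 0.1158469 ] [0.50741873 0.30907733 0.11115963]
((58.34552764892578, 58.31081771850586), (30.370786666870117, 36.434967041015625), 90.68131256103516) [0.50775113 0.3084009 ]
((60.08075714111328, 57.04077911376953), (76.01294708251953, 84.75159454345703), 95.2778091430664) [0.50713515 0.30920379]
262 257
```

Emit:
drive_tool:
  targets:
    - {"tx": 0.01,"ty": -0.18,"tz": 0,"wx": 0,"wy": 0,"wz": 0,"claw": -1}
    - {"tx": 0,"ty": 0,"tz": 0,"wx": 0,"wy": 0,"wz": 0,"claw": -1}
    - {"tx": 0,"ty": 0,"tz": -0.5,"wx": 0,"wy": 0,"wz": 0,"claw": -1}
    - {"tx": 0,"ty": 0,"tz": -0.4,"wx": 0,"wy": 0,"wz": 0,"claw": -1}
    - {"tx": 0,"ty": 0,"tz": -0.2,"wx": 0,"wy": 0,"wz": 0,"claw": -1}
    - {"tx": 0,"ty": 0,"tz": -0.2,"wx": 0,"wy": 0,"wz": 0,"claw": -1}
    - {"tx": 0,"ty": 0,"tz": -0.2,"wx": 0,"wy": 0,"wz": 0,"claw": -1}
    - {"tx": 0,"ty": 0,"tz": 0,"wx": 0,"wy": 0,"wz": 0,"claw": -1}

```text
clock: 33.25
tool_pos: [0.508, 0.3055, 0.0688]
eef_rot: [0.011, 1.0, -0.003, -0.002]
contact_force: [0.4, 0.5, -0.3]
opening: 0.425
finger_force: 12.0
```

Emit:
drive_tool:
  targets:
    - {"tx": 0,"ty": -0.03,"tz": -0.3,"wx": 0,"wy": 0,"wz": 0,"claw": -1}
    - {"tx": 0,"ty": 0,"tz": -0.3,"wx": 0,"wy": 0,"wz": 0,"claw": -1}
    - {"tx": 0,"ty": 0,"tz": -0.3,"wx": 0,"wy": 0,"wz": 0,"claw": -1}
    - {"tx": 0,"ty": 0,"tz": -0.2,"wx": 0,"wy": 0,"wz": 0,"claw": -1}
    - {"tx": 0,"ty": 0,"tz": 0,"wx": 0,"wy": 0,"wz": 0,"claw": -1}
    - {"tx": 0,"ty": 0,"tz": 0,"wx": 0,"wy": 0,"wz": 0,"claw": -1}
    - {"tx": 0,"ty": 0,"tz": 0,"wx": 0,"wy": 0,"wz": 0,"claw": -1}
    - {"tx": 0,"ty": 0,"tz": 0,"wx": 0,"wy": 0,"wz": 0,"claw": -1}

```text
clock: 34.05
tool_pos: [0.5087, 0.305, 0.0371]
eef_rot: [0.011, 1.0, -0.003, -0.001]
contact_force: [-0.1, 0.2, 0.5]
opening: 0.425
finger_force: 12.0
```

Emit:
drive_tool:
  targets:
    - {"tx": 0,"ty": 0,"tz": 0,"wx": 0,"wy": 0,"wz": 0,"claw": 1}
    - {"tx": 0,"ty": 0,"tz": 0,"wx": 0,"wy": 0,"wz": 0,"claw": 1}
    - {"tx": 0,"ty": 0,"tz": 0,"wx": 0,"wy": 0,"wz": 0,"claw": 1}
    - {"tx": 0,"ty": 0,"tz": 0,"wx": 0,"wy": 0,"wz": 0,"claw": 1}
    - {"tx": 0,"ty": 0,"tz": 0,"wx": 0,"wy": 0,"wz": 0,"claw": 1}
    - {"tx": 0,"ty": 0,"tz": 0,"wx": 0,"wy": 0,"wz": 0,"claw": 1}
    - {"tx": 0,"ty": 0,"tz": 0,"wx": 0,"wy": 0,"wz": 0,"claw": 1}
    - {"tx": 0,"ty": 0,"tz": 0,"wx": 0,"wy": 0,"wz": 0,"claw": 1}

```text
clock: 34.85
tool_pos: [0.5085, 0.3048, 0.0368]
eef_rot: [0.011, 1.0, -0.003, -0.001]
contact_force: [-1.3, 0.9, 0.2]
opening: 1.0
finger_force: 0.0
```

Emit:
drive_tool:
  targets:
    - {"tx": 0,"ty": 0,"tz": 0.3,"wx": 0,"wy": 0,"wz": 0,"claw": 1}
    - {"tx": 0,"ty": 0,"tz": 0.7,"wx": 0,"wy": 0,"wz": 0,"claw": 1}
    - {"tx": 0,"ty": 0,"tz": 1,"wx": 0,"wy": 0,"wz": 0,"claw": 1}
    - {"tx": 0,"ty": 0,"tz": 1,"wx": 0,"wy": 0,"wz": 0,"claw": 1}
    - {"tx": 0,"ty": 0,"tz": 1,"wx": 0,"wy": 0,"wz": 0,"claw": 1}
    - {"tx": 0,"ty": 0.5,"tz": 1,"wx": 0,"wy": 0,"wz": 0,"claw": 1}
    - {"tx": 0,"ty": 0,"tz": 0,"wx": 0,"wy": 0,"wz": 0,"claw": 1}
    - {"tx": 0,"ty": 0,"tz": 0,"wx": 0,"wy": 0,"wz": 0,"claw": 1}

```text
clock: 35.65
tool_pos: [0.5086, 0.3201, 0.1877]
eef_rot: [0.01, 1.0, -0.003, -0.0]
contact_force: [1.0, -0.9, -0.3]
opening: 1.0
finger_force: 0.0
```

```bash
cat > cap.py <<'E'
from h import *
s=snap('wrist');st=r.get_state();print(st['clock'],st['tool_pos']);c=cloud(s)
def box(z0,z1,x0,x1,y0,y1):
    m=(c[...,2]>z0)&(c[...,2]<z1)&(c[...,0]>x0)&(c[...,0]<x1)&(c[...,1]>y0)&(c[...,1]<y1);k=c[m]
    if len(k): (x,y),rad=cv2.minEnclosingCircle(k[:,:2].astype(np.float32));print(len(k),'mid',(k.min(0)+k.max(0))[:2]/2,'size',(k.max(0)-k.min(0))[:2],'zmed',np.median(k[:,2]),'circ',x,y,rad)
print('cap');box(.024,.034,.38,.46,.27,.37)
print('slice1');box(.017,.0265,.46,.56,.25,.36)
print('slice4');box(.028,.0365,.46,.56,.25,.36)
print('rodtop');box(.056,.07,.46,.56,.25,.36)
E
python3 cap.py
```

```text
35.7 [0.50809693 0.31912573 0.18662886]
cap
1011 mid [0.42246188 0.31866855] size [0.03042447 0.02968473] zmed 0.027582339812133982 circ 0.42235761880874634 0.31864139437675476 0.015565379522740841
slice1
2067 mid [0.51143901 0.3026276 ] size [0.06126939 0.06092581] zmed 0.021501459319989535 circ 0.5114699006080627 0.3023591637611389 0.030917314812541008
slice4
977 mid [0.50849397 0.30439249] size [0.0370218  0.03678478] zmed 0.031431569668075254 circ 0.5084804892539978 0.30432048439979553 0.018923643976449966
rodtop
191 mid [0.50855716 0.30314063] size [0.0115431  0.01133929] zmed 0.06313221142761266 circ 0.5087729692459106 0.3031967878341675 0.005883471108973026
```

Emit:
drive_tool:
  targets:
    - {"tx": -0.9,"ty": 0,"tz": 0,"wx": 0,"wy": 0,"wz": 0,"claw": 1}
    - {"tx": -0.9,"ty": 0,"tz": 0,"wx": 0,"wy": 0,"wz": 0,"claw": 1}
    - {"tx": -0.9,"ty": 0,"tz": 0,"wx": 0,"wy": 0,"wz": 0,"claw": 1}
    - {"tx": -0.15,"ty": 0,"tz": -1,"wx": 0,"wy": 0,"wz": 0,"claw": 1}
    - {"tx": 0,"ty": 0,"tz": -1,"wx": 0,"wy": 0,"wz": 0,"claw": 1}
    - {"tx": 0,"ty": 0,"tz": -1,"wx": 0,"wy": 0,"wz": 0,"claw": 1}
    - {"tx": 0,"ty": 0,"tz": -1,"wx": 0,"wy": 0,"wz": 0,"claw": 1}
    - {"tx": 0,"ty": 0,"tz": 0,"wx": 0,"wy": 0,"wz": 0,"claw": 1}

```text
clock: 36.5
tool_pos: [0.4204, 0.3169, 0.0629]
eef_rot: [0.011, 1.0, -0.007, -0.004]
contact_force: [-0.5, -0.3, 0.1]
opening: 1.001
finger_force: 0.0
```

Emit:
drive_tool:
  targets:
    - {"tx": 0,"ty": 0,"tz": 0,"wx": 0,"wy": 0,"wz": 0,"claw": 1}
    - {"tx": 0,"ty": 0,"tz": 0,"wx": 0,"wy": 0,"wz": 0,"claw": 1}
    - {"tx": 0,"ty": 0,"tz": 0,"wx": 0,"wy": 0,"wz": 0,"claw": 1}
    - {"tx": 0,"ty": 0,"tz": 0,"wx": 0,"wy": 0,"wz": 0,"claw": 1}
    - {"tx": 0,"ty": 0,"tz": 0,"wx": 0,"wy": 0,"wz": 0,"claw": 1}
    - {"tx": 0,"ty": 0,"tz": 0,"wx": 0,"wy": 0,"wz": 0,"claw": 1}
    - {"tx": 0,"ty": 0,"tz": 0,"wx": 0,"wy": 0,"wz": 0,"claw": 1}
    - {"tx": 0,"ty": 0,"tz": 0,"wx": 0,"wy": 0,"wz": 0,"claw": 1}

```text
clock: 37.3
tool_pos: [0.423, 0.3198, 0.0668]
eef_rot: [0.011, 1.0, -0.003, -0.001]
contact_force: [-0.4, -0.8, 0.0]
opening: 1.001
finger_force: 0.0
```

```bash
python3 cap.py
```

```text
37.35 [0.42290515 0.3198079  0.06673556]
cap
1979 mid [0.42204968 0.31836364] size [0.03031173 0.03018115] zmed 0.02750714177164265 circ 0.4220660626888275 0.3183741271495819 0.015354273840785027
slice1
1871 mid [0.50791019 0.30279642] size [0.03666088 0.06088443] zmed 0.02155015214762751 circ 0.511391282081604 0.30253422260284424 0.030955208465456963
slice4
1637 mid [0.50284503 0.30421561] size [0.02780825 0.0367801 ] zmed 0.03136117777994782 circ 0.5077233910560608 0.30433759093284607 0.018898751586675644
rodtop
```

Cap is at (.4221, .3184). I'll go down .053 and grip.

Emit:
drive_tool:
  targets:
    - {"tx": -0.03,"ty": -0.05,"tz": -0.6,"wx": 0,"wy": 0,"wz": 0,"claw": 1}
    - {"tx": 0,"ty": 0,"tz": -0.6,"wx": 0,"wy": 0,"wz": 0,"claw": 1}
    - {"tx": 0,"ty": 0,"tz": -0.4,"wx": 0,"wy": 0,"wz": 0,"claw": 1}
    - {"tx": 0,"ty": 0,"tz": -0.15,"wx": 0,"wy": 0,"wz": 0,"claw": 1}
    - {"tx": 0,"ty": 0,"tz": 0,"wx": 0,"wy": 0,"wz": 0,"claw": 1}
    - {"tx": 0,"ty": 0,"tz": 0,"wx": 0,"wy": 0,"wz": 0,"claw": -1}
    - {"tx": 0,"ty": 0,"tz": 0,"wx": 0,"wy": 0,"wz": 0,"claw": -1}
    - {"tx": 0,"ty": 0,"tz": 0,"wx": 0,"wy": 0,"wz": 0,"claw": -1}

```text
clock: 38.15
tool_pos: [0.4224, 0.3185, 0.0148]
eef_rot: [0.011, 1.0, -0.003, -0.001]
contact_force: [0.6, 0.0, -0.5]
opening: 0.754
finger_force: 0.0
```

Emit:
drive_tool:
  targets:
    - {"tx": 0,"ty": 0,"tz": 0,"wx": 0,"wy": 0,"wz": 0,"claw": -1}
    - {"tx": 0,"ty": 0,"tz": 0,"wx": 0,"wy": 0,"wz": 0,"claw": -1}
    - {"tx": 0,"ty": 0,"tz": 0,"wx": 0,"wy": 0,"wz": 0,"claw": -1}
    - {"tx": 0,"ty": 0,"tz": 0,"wx": 0,"wy": 0,"wz": 0,"claw": -1}
    - {"tx": 0,"ty": 0,"tz": 0,"wx": 0,"wy": 0,"wz": 0,"claw": -1}
    - {"tx": 0,"ty": 0,"tz": 0,"wx": 0,"wy": 0,"wz": 0,"claw": -1}
    - {"tx": 0,"ty": 0,"tz": 0,"wx": 0,"wy": 0,"wz": 0,"claw": -1}
    - {"tx": 0,"ty": 0,"tz": 0,"wx": 0,"wy": 0,"wz": 0,"claw": -1}

```text
clock: 38.95
tool_pos: [0.4221, 0.3183, 0.0143]
eef_rot: [0.011, 1.0, -0.003, -0.001]
contact_force: [0.6, 0.1, 1.3]
opening: 0.393
finger_force: 12.0
```

Emit:
drive_tool:
  targets:
    - {"tx": 0,"ty": 0,"tz": 0.3,"wx": 0,"wy": 0,"wz": 0,"claw": -1}
    - {"tx": 0,"ty": 0,"tz": 0.6,"wx": 0,"wy": 0,"wz": 0,"claw": -1}
    - {"tx": 0,"ty": 0,"tz": 1,"wx": 0,"wy": 0,"wz": 0,"claw": -1}
    - {"tx": 0,"ty": 0,"tz": 1,"wx": 0,"wy": 0,"wz": 0,"claw": -1}
    - {"tx": 0.9,"ty": -0.1,"tz": 0,"wx": 0,"wy": 0,"wz": 0,"claw": -1}
    - {"tx": 1,"ty": -0.2,"tz": 0,"wx": 0,"wy": 0,"wz": 0,"claw": -1}
    - {"tx": 0.9,"ty": -0.2,"tz": 0,"wx": 0,"wy": 0,"wz": 0,"claw": -1}
    - {"tx": 0.08,"ty": 0,"tz": 0,"wx": 0,"wy": 0,"wz": 0,"claw": -1}

```text
clock: 39.75
tool_pos: [0.5129, 0.3008, 0.102]
eef_rot: [0.014, 1.0, -0.003, 0.001]
contact_force: [0.3, -0.1, 0.7]
opening: 0.392
finger_force: 12.0
```

Emit:
drive_tool:
  targets:
    - {"tx": 0,"ty": 0,"tz": 0,"wx": 0,"wy": 0,"wz": 0,"claw": -1}
    - {"tx": 0,"ty": 0,"tz": 0,"wx": 0,"wy": 0,"wz": 0,"claw": -1}
    - {"tx": 0,"ty": 0,"tz": 0,"wx": 0,"wy": 0,"wz": 0,"claw": -1}
    - {"tx": 0,"ty": 0,"tz": 0,"wx": 0,"wy": 0,"wz": 0,"claw": -1}
    - {"tx": 0,"ty": 0,"tz": 0,"wx": 0,"wy": 0,"wz": 0,"claw": -1}
    - {"tx": 0,"ty": 0,"tz": 0,"wx": 0,"wy": 0,"wz": 0,"claw": -1}
    - {"tx": 0,"ty": 0,"tz": 0,"wx": 0,"wy": 0,"wz": 0,"claw": -1}
    - {"tx": 0,"ty": 0,"tz": 0,"wx": 0,"wy": 0,"wz": 0,"claw": -1}

```text
clock: 40.55
tool_pos: [0.5084, 0.3033, 0.1012]
eef_rot: [0.011, 1.0, -0.003, -0.001]
contact_force: [-0.5, 1.3, 0.1]
opening: 0.386
finger_force: 12.0
```

```bash
python3 - <<'E'
from h import *
s=snap('wrist');st=r.get_state();p=st['tool_pos'];print(p,st['eef_rot'],st['contact_force'],st['opening']);c=cloud(s)
for d in(.0045,):
    zt=p[2]-.0143+.0275
    m=(abs(c[...,2]-zt)<d)&(abs(c[...,0]-p[0])<.03)&(abs(c[...,1]-p[1])<.0165);k=c[m]
    (x,y),rad=cv2.minEnclosingCircle(k[:,:2].astype(np.float32));print(len(k),x,y,rad,(k.min(0)+k.max(0))/2,k.max(0)-k.min(0))
E
```

```text
[0.50845394 0.30326322 0.10125049] [ 0.01072982  0.9999369  -0.00313226 -0.00112257] [-0.21851844 -0.01319408 -0.22474257] 0.3949539144289242
3241 0.507963240146637 0.30263611674308777 0.016132481396198273 [0.50486197 0.3027771  0.11328263] [0.02572374 0.03155913 0.00666137]
```

Emit:
drive_tool:
  targets:
    - {"tx": 0.02,"ty": 0.02,"tz": -0.3,"wx": 0,"wy": 0,"wz": 0,"claw": -1}
    - {"tx": 0,"ty": 0,"tz": -0.2,"wx": 0,"wy": 0,"wz": 0,"claw": -1}
    - {"tx": 0,"ty": 0,"tz": -0.15,"wx": 0,"wy": 0,"wz": 0,"claw": -1}
    - {"tx": 0,"ty": 0,"tz": -0.15,"wx": 0,"wy": 0,"wz": 0,"claw": -1}
    - {"tx": 0,"ty": 0,"tz": -0.15,"wx": 0,"wy": 0,"wz": 0,"claw": -1}
    - {"tx": 0,"ty": 0,"tz": 0,"wx": 0,"wy": 0,"wz": 0,"claw": -1}
    - {"tx": 0,"ty": 0,"tz": 0,"wx": 0,"wy": 0,"wz": 0,"claw": -1}
    - {"tx": 0,"ty": 0,"tz": 0,"wx": 0,"wy": 0,"wz": 0,"claw": -1}

```text
clock: 41.4
tool_pos: [0.5092, 0.304, 0.073]
eef_rot: [0.011, 1.0, -0.003, -0.001]
contact_force: [-0.3, -0.2, 0.4]
opening: 0.392
finger_force: 12.0
```

Emit:
drive_tool:
  targets:
    - {"tx": 0,"ty": 0,"tz": -0.06,"wx": 0,"wy": 0,"wz": 0,"claw": -1}
    - {"tx": 0,"ty": 0,"tz": -0.06,"wx": 0,"wy": 0,"wz": 0,"claw": -1}
    - {"tx": 0,"ty": 0,"tz": 0,"wx": 0,"wy": 0,"wz": 0,"claw": -1}
    - {"tx": 0,"ty": 0,"tz": 0,"wx": 0,"wy": 0,"wz": 0,"claw": -1}
    - {"tx": 0,"ty": 0,"tz": 0,"wx": 0,"wy": 0,"wz": 0,"claw": -1}
    - {"tx": 0,"ty": 0,"tz": 0,"wx": 0,"wy": 0,"wz": 0,"claw": -1}
    - {"tx": 0,"ty": 0,"tz": 0,"wx": 0,"wy": 0,"wz": 0,"claw": -1}
    - {"tx": 0,"ty": 0,"tz": 0,"wx": 0,"wy": 0,"wz": 0,"claw": -1}

```text
clock: 42.2
tool_pos: [0.5091, 0.3039, 0.0692]
eef_rot: [0.011, 1.0, -0.003, -0.001]
contact_force: [-0.1, -0.1, -1.3]
opening: 0.395
finger_force: 12.0
```

Emit:
drive_tool:
  targets:
    - {"tx": 0,"ty": 0,"tz": -0.03,"wx": 0,"wy": 0,"wz": 0,"claw": -1}
    - {"tx": 0,"ty": 0,"tz": 0,"wx": 0,"wy": 0,"wz": 0,"claw": -1}
    - {"tx": 0,"ty": 0,"tz": 0,"wx": 0,"wy": 0,"wz": 0,"claw": 1}
    - {"tx": 0,"ty": 0,"tz": 0,"wx": 0,"wy": 0,"wz": 0,"claw": 1}
    - {"tx": 0,"ty": 0,"tz": 0,"wx": 0,"wy": 0,"wz": 0,"claw": 1}
    - {"tx": 0,"ty": 0,"tz": 0,"wx": 0,"wy": 0,"wz": 0,"claw": 1}
    - {"tx": 0,"ty": 0,"tz": 0,"wx": 0,"wy": 0,"wz": 0,"claw": 1}
    - {"tx": 0,"ty": 0,"tz": 0,"wx": 0,"wy": 0,"wz": 0,"claw": 1}

```text
clock: 43.0
tool_pos: [0.5091, 0.3039, 0.0683]
eef_rot: [0.011, 1.0, -0.003, -0.001]
contact_force: [-0.4, -0.7, -0.5]
opening: 0.915
finger_force: 0.0
```

Emit:
drive_tool:
  targets:
    - {"tx": 0,"ty": 0,"tz": 0,"wx": 0,"wy": 0,"wz": 0,"claw": 1}
    - {"tx": 0,"ty": 0,"tz": 0,"wx": 0,"wy": 0,"wz": 0,"claw": 1}
    - {"tx": 0,"ty": 0,"tz": 0.4,"wx": 0,"wy": 0,"wz": 0,"claw": 1}
    - {"tx": 0,"ty": 0,"tz": 0.8,"wx": 0,"wy": 0,"wz": 0,"claw": 1}
    - {"tx": 0,"ty": 0,"tz": 1,"wx": 0,"wy": 0,"wz": 0,"claw": 1}
    - {"tx": 0,"ty": 0,"tz": 1,"wx": 0,"wy": 0,"wz": 0,"claw": 1}
    - {"tx": 0,"ty": 0,"tz": 1,"wx": 0,"wy": 0,"wz": 0,"claw": 1}
    - {"tx": 0,"ty": 0,"tz": 0,"wx": 0,"wy": 0,"wz": 0,"claw": 1}

```text
clock: 43.8
tool_pos: [0.5112, 0.3056, 0.1992]
eef_rot: [0.011, 1.0, -0.0, 0.002]
contact_force: [0.8, 0.5, 0.0]
opening: 1.0
finger_force: 0.0
```

```bash
cat >> cap.py <<'E'
print('captop');box(.077,.088,.46,.56,.25,.36)
print('tab');box(.028,.036,.44,.55,-.05,.08)
E
python3 cap.py
```

```text
43.85 [0.51020581 0.30470006 0.19697432]
cap
slice1
1309 mid [0.50944686 0.30246162] size [0.05722942 0.06133574] zmed 0.02150695387033902 circ 0.5117347240447998 0.3023684322834015 0.031033173203468323
slice4
289 mid [0.50089585 0.3041208 ] size [0.02249948 0.03624108] zmed 0.031333501397672436 circ 0.5073184967041016 0.30431801080703735 0.018470779061317444
rodtop
121 mid [0.49959693 0.30344478] size [0.01615429 0.03503898] zmed 0.0633332887702917 circ 0.50657057762146 0.3034448027610779 0.017654208466410637
captop
1088 mid [0.50926767 0.30300249] size [0.02970383 0.0301527 ] zmed 0.08095006081302314 circ 0.5090529322624207 0.3030168414115906 0.015670815482735634
tab
```

Emit:
drive_tool:
  targets:
    - {"tx": 0,"ty": -1,"tz": 0,"wx": 0,"wy": 0,"wz": 0,"claw": -1}
    - {"tx": -0.3,"ty": -1,"tz": 0,"wx": 0,"wy": 0,"wz": 0,"claw": -1}
    - {"tx": -0.3,"ty": -1,"tz": 0,"wx": 0,"wy": 0,"wz": 0,"claw": -1}
    - {"tx": -0.3,"ty": -1,"tz": 0,"wx": 0,"wy": 0,"wz": 0,"claw": -1}
    - {"tx": -0.3,"ty": -1,"tz": 0,"wx": 0,"wy": 0,"wz": 0,"claw": -1}
    - {"tx": -0.4,"ty": -1,"tz": 0,"wx": 0,"wy": 0,"wz": 0,"claw": -1}
    - {"tx": -0.4,"ty": -1,"tz": 0,"wx": 0,"wy": 0,"wz": 0,"claw": -1}
    - {"tx": -0.4,"ty": -1,"tz": 0,"wx": 0,"wy": 0,"wz": 0,"claw": -1}

```text
clock: 44.65
tool_pos: [0.4357, 0.0625, 0.1937]
eef_rot: [0.011, 1.0, -0.003, -0.002]
contact_force: [0.4, -0.3, 0.5]
opening: 0.3
finger_force: 0.0
```

Emit:
drive_tool:
  targets:
    - {"tx": -0.4,"ty": -1,"tz": 0,"wx": 0,"wy": 0,"wz": 0,"claw": -1}
    - {"tx": -0.1,"ty": -0.8,"tz": 0,"wx": 0,"wy": 0,"wz": 0,"claw": -1}
    - {"tx": 0,"ty": 0,"tz": 0,"wx": 0,"wy": 0,"wz": 0,"claw": -1}
    - {"tx": 0,"ty": 0,"tz": 0,"wx": 0,"wy": 0,"wz": 0,"claw": -1}
    - {"tx": 0,"ty": 0,"tz": 0,"wx": 0,"wy": 0,"wz": 0,"claw": -1}
    - {"tx": 0,"ty": 0,"tz": 0,"wx": 0,"wy": 0,"wz": 0,"claw": -1}
    - {"tx": 0,"ty": 0,"tz": 0,"wx": 0,"wy": 0,"wz": 0,"claw": -1}
    - {"tx": 0,"ty": 0,"tz": 0,"wx": 0,"wy": 0,"wz": 0,"claw": -1}

```text
clock: 45.45
tool_pos: [0.4222, 0.0105, 0.1942]
eef_rot: [0.01, 1.0, -0.003, -0.001]
contact_force: [0.0, -0.2, 0.1]
opening: 0.0
finger_force: 0.0
```

```bash
python3 cap.py | egrep -A1 '^[0-9.]+ \[|tab'; python3 - <<'E'
from h import *
for n in('scene','side'):
    s=snap(n);c=cloud(s);m=(abs(c[...,2]-.031)<.006)&(c[...,0]>.44)&(c[...,0]<.53)&(c[...,1]>-.03)&(c[...,1]<.06);k=c[m];print(n,len(k),k.min(0),k.max(0))
E
```

```text
45.5 [0.42213007 0.01035028 0.19424303]
cap
--
tab
461 mid [0.47632833 0.01238023] size [0.01679414 0.05537181] zmed 0.031266555363821225 circ 0.47633954882621765 0.012463613413274288 0.028814710676670074
scene 175 [ 0.46901771 -0.01344196  0.0251446 ] [0.52418492 0.04328386 0.03491172]
side 161 [ 0.46784399 -0.01771014  0.02579154] [0.51839262 0.04168183 0.0369669 ]
```

Emit:
drive_tool:
  targets:
    - {"tx": 0,"ty": 0.08,"tz": -1,"wx": 0,"wy": 0,"wz": 0,"claw": -1}
    - {"tx": 0,"ty": 0,"tz": -1,"wx": 0,"wy": 0,"wz": 0,"claw": -1}
    - {"tx": 0,"ty": 0,"tz": -1,"wx": 0,"wy": 0,"wz": 0,"claw": -1}
    - {"tx": 0,"ty": 0,"tz": -1,"wx": 0,"wy": 0,"wz": 0,"claw": -1}
    - {"tx": 0,"ty": 0,"tz": -0.8,"wx": 0,"wy": 0,"wz": 0,"claw": -1}
    - {"tx": 0,"ty": 0,"tz": -0.4,"wx": 0,"wy": 0,"wz": 0,"claw": -1}
    - {"tx": 0,"ty": 0,"tz": -0.25,"wx": 0,"wy": 0,"wz": 0,"claw": -1}
    - {"tx": 0,"ty": 0,"tz": 0,"wx": 0,"wy": 0,"wz": 0,"claw": -1}

```text
clock: 46.4
tool_pos: [0.4246, 0.0111, 0.0562]
eef_rot: [0.01, 1.0, -0.005, -0.004]
contact_force: [-0.1, -0.9, -0.5]
opening: 0.005
finger_force: 0.0
```

Emit:
drive_tool:
  targets:
    - {"tx": 0.3,"ty": 0,"tz": 0,"wx": 0,"wy": 0,"wz": 0,"claw": -1}
    - {"tx": 0.3,"ty": 0,"tz": 0,"wx": 0,"wy": 0,"wz": 0,"claw": -1}
    - {"tx": 0.3,"ty": 0,"tz": 0,"wx": 0,"wy": 0,"wz": 0,"claw": -1}
    - {"tx": 0.2,"ty": 0,"tz": 0,"wx": 0,"wy": 0,"wz": 0,"claw": -1}
    - {"tx": 0.2,"ty": 0,"tz": 0,"wx": 0,"wy": 0,"wz": 0,"claw": -1}
    - {"tx": 0.3,"ty": 0,"tz": 0,"wx": 0,"wy": 0,"wz": 0,"claw": -1}
    - {"tx": 0.3,"ty": 0,"tz": 0,"wx": 0,"wy": 0,"wz": 0,"claw": -1}
    - {"tx": 0.3,"ty": 0,"tz": 0,"wx": 0,"wy": 0,"wz": 0,"claw": -1}

```text
clock: 47.2
tool_pos: [0.4907, 0.011, 0.0568]
eef_rot: [0.01, 1.0, -0.005, -0.004]
contact_force: [-0.7, 0.7, 0.4]
opening: 0.006
finger_force: 0.0
```

Emit:
drive_tool:
  targets:
    - {"tx": -0.6,"ty": 0,"tz": 0,"wx": 0,"wy": 0,"wz": 0,"claw": -1}
    - {"tx": -0.6,"ty": 0,"tz": 0,"wx": 0,"wy": 0,"wz": 0,"claw": -1}
    - {"tx": -0.6,"ty": 0,"tz": 0,"wx": 0,"wy": 0,"wz": 0,"claw": -1}
    - {"tx": -0.3,"ty": 0,"tz": 0,"wx": 0,"wy": 0,"wz": 0,"claw": -1}
    - {"tx": 0,"ty": 0.05,"tz": 0,"wx": 0,"wy": 0,"wz": 0,"claw": -1}
    - {"tx": 0,"ty": 0,"tz": -0.4,"wx": 0,"wy": 0,"wz": 0,"claw": -1}
    - {"tx": 0,"ty": 0,"tz": -0.4,"wx": 0,"wy": 0,"wz": 0,"claw": -1}
    - {"tx": 0,"ty": 0,"tz": -0.2,"wx": 0,"wy": 0,"wz": 0,"claw": -1}

```text
clock: 48.0
tool_pos: [0.43, 0.0124, 0.0305]
eef_rot: [0.01, 1.0, -0.006, -0.003]
contact_force: [-0.2, -0.3, 0.4]
opening: 0.003
finger_force: 0.0
```

Emit:
drive_tool:
  targets:
    - {"tx": 0.3,"ty": 0,"tz": -0.05,"wx": 0,"wy": 0,"wz": 0,"claw": -1}
    - {"tx": 0.3,"ty": 0,"tz": 0,"wx": 0,"wy": 0,"wz": 0,"claw": -1}
    - {"tx": 0.2,"ty": 0,"tz": 0,"wx": 0,"wy": 0,"wz": 0,"claw": -1}
    - {"tx": 0.2,"ty": 0,"tz": 0,"wx": 0,"wy": 0,"wz": 0,"claw": -1}
    - {"tx": 0.2,"ty": 0,"tz": 0,"wx": 0,"wy": 0,"wz": 0,"claw": -1}
    - {"tx": 0.3,"ty": 0,"tz": 0,"wx": 0,"wy": 0,"wz": 0,"claw": -1}
    - {"tx": 0.3,"ty": 0,"tz": 0,"wx": 0,"wy": 0,"wz": 0,"claw": -1}
    - {"tx": 0.3,"ty": 0,"tz": 0,"wx": 0,"wy": 0,"wz": 0,"claw": -1}

```text
clock: 48.8
tool_pos: [0.49, 0.0124, 0.0297]
eef_rot: [0.011, 1.0, -0.006, -0.004]
contact_force: [-1.4, 0.5, 0.2]
opening: 0.005
finger_force: 0.7
```

Emit:
drive_tool:
  targets:
    - {"tx": 0.3,"ty": 0,"tz": 0,"wx": 0,"wy": 0,"wz": 0,"claw": -1}
    - {"tx": 0.3,"ty": 0,"tz": 0,"wx": 0,"wy": 0,"wz": 0,"claw": -1}
    - {"tx": 0.3,"ty": 0,"tz": 0,"wx": 0,"wy": 0,"wz": 0,"claw": -1}
    - {"tx": 0.3,"ty": 0,"tz": 0,"wx": 0,"wy": 0,"wz": 0,"claw": -1}
    - {"tx": 0.3,"ty": 0,"tz": 0,"wx": 0,"wy": 0,"wz": 0,"claw": -1}
    - {"tx": 0.3,"ty": 0,"tz": 0,"wx": 0,"wy": 0,"wz": 0,"claw": -1}
    - {"tx": 0.3,"ty": 0,"tz": 0,"wx": 0,"wy": 0,"wz": 0,"claw": -1}
    - {"tx": 0.3,"ty": 0,"tz": 0,"wx": 0,"wy": 0,"wz": 0,"claw": -1}

```text
clock: 49.6
tool_pos: [0.5622, 0.0119, 0.0296]
eef_rot: [0.011, 1.0, -0.006, -0.004]
contact_force: [-1.3, 0.9, -0.8]
opening: 0.006
finger_force: 0.7
```

Emit:
drive_tool:
  targets:
    - {"tx": 0.1,"ty": 0,"tz": 0,"wx": 0,"wy": 0,"wz": 0,"claw": -1}
    - {"tx": 0.1,"ty": 0,"tz": 0,"wx": 0,"wy": 0,"wz": 0,"claw": -1}
    - {"tx": 0.1,"ty": 0,"tz": 0,"wx": 0,"wy": 0,"wz": 0,"claw": -1}
    - {"tx": 0.1,"ty": 0,"tz": 0,"wx": 0,"wy": 0,"wz": 0,"claw": -1}
    - {"tx": 0.1,"ty": 0,"tz": 0,"wx": 0,"wy": 0,"wz": 0,"claw": -1}
    - {"tx": 0.1,"ty": 0,"tz": 0,"wx": 0,"wy": 0,"wz": 0,"claw": -1}
    - {"tx": 0,"ty": 0,"tz": 0,"wx": 0,"wy": 0,"wz": 0,"claw": -1}
    - {"tx": 0,"ty": 0,"tz": 0,"wx": 0,"wy": 0,"wz": 0,"claw": -1}

```text
clock: 50.4
tool_pos: [0.58, 0.0116, 0.0296]
eef_rot: [0.011, 1.0, -0.007, -0.003]
contact_force: [-0.1, 0.8, -0.5]
opening: 0.004
finger_force: 0.0
```

Emit:
drive_tool:
  targets:
    - {"tx": 0.1,"ty": 0,"tz": 0,"wx": 0,"wy": 0,"wz": 0,"claw": -1}
    - {"tx": 0.1,"ty": 0,"tz": 0,"wx": 0,"wy": 0,"wz": 0,"claw": -1}
    - {"tx": 0.1,"ty": 0,"tz": 0,"wx": 0,"wy": 0,"wz": 0,"claw": -1}
    - {"tx": 0.05,"ty": 0,"tz": 0,"wx": 0,"wy": 0,"wz": 0,"claw": -1}
    - {"tx": 0,"ty": 0,"tz": 0,"wx": 0,"wy": 0,"wz": 0,"claw": -1}
    - {"tx": 0,"ty": 0,"tz": 0,"wx": 0,"wy": 0,"wz": 0,"claw": -1}
    - {"tx": 0,"ty": 0,"tz": 0,"wx": 0,"wy": 0,"wz": 0,"claw": -1}
    - {"tx": 0,"ty": 0,"tz": 0,"wx": 0,"wy": 0,"wz": 0,"claw": -1}

```text
clock: 51.2
tool_pos: [0.5891, 0.0117, 0.0294]
eef_rot: [0.01, 1.0, -0.007, -0.005]
contact_force: [-5.3, 0.1, 2.2]
opening: 0.003
finger_force: 2.7
```

Force is now rising near .589. One more small push should confirm the stop.

Emit:
drive_tool:
  targets:
    - {"tx": 0.08,"ty": 0,"tz": 0,"wx": 0,"wy": 0,"wz": 0,"claw": -1}
    - {"tx": 0.08,"ty": 0,"tz": 0,"wx": 0,"wy": 0,"wz": 0,"claw": -1}
    - {"tx": 0,"ty": 0,"tz": 0,"wx": 0,"wy": 0,"wz": 0,"claw": -1}
    - {"tx": 0,"ty": 0,"tz": 0,"wx": 0,"wy": 0,"wz": 0,"claw": -1}
    - {"tx": 0,"ty": 0,"tz": 0,"wx": 0,"wy": 0,"wz": 0,"claw": -1}
    - {"tx": 0,"ty": 0,"tz": 0,"wx": 0,"wy": 0,"wz": 0,"claw": -1}
    - {"tx": 0,"ty": 0,"tz": 0,"wx": 0,"wy": 0,"wz": 0,"claw": -1}
    - {"tx": 0,"ty": 0,"tz": 0,"wx": 0,"wy": 0,"wz": 0,"claw": -1}

```text
clock: 52.0
tool_pos: [0.5894, 0.0117, 0.0293]
eef_rot: [0.01, 1.0, -0.008, -0.009]
contact_force: [-14.8, -0.2, 10.9]
opening: 0.006
finger_force: 7.4
```

At the stop. Backing off and raising.

Emit:
drive_tool:
  targets:
    - {"tx": -0.3,"ty": 0,"tz": 0,"wx": 0,"wy": 0,"wz": 0,"claw": -1}
    - {"tx": -0.6,"ty": 0,"tz": 0,"wx": 0,"wy": 0,"wz": 0,"claw": -1}
    - {"tx": -0.5,"ty": 0,"tz": 0.5,"wx": 0,"wy": 0,"wz": 0,"claw": -1}
    - {"tx": 0,"ty": 0,"tz": 1,"wx": 0,"wy": 0,"wz": 0,"claw": -1}
    - {"tx": 0,"ty": 0,"tz": 1,"wx": 0,"wy": 0,"wz": 0,"claw": -1}
    - {"tx": 0,"ty": 0,"tz": 1,"wx": 0,"wy": 0,"wz": 0,"claw": -1}
    - {"tx": 0,"ty": 0,"tz": 1,"wx": 0,"wy": 0,"wz": 0,"claw": -1}
    - {"tx": 0,"ty": 0,"tz": 0,"wx": 0,"wy": 0,"wz": 0,"claw": -1}

```text
clock: 52.8
tool_pos: [0.5569, 0.0129, 0.1686]
eef_rot: [0.011, 1.0, -0.005, 0.002]
contact_force: [0.8, 0.5, 0.6]
opening: 0.003
finger_force: 0.0
```

```bash
python3 - <<'E'
from h import *
a=snap('side')['image'];b=snap('scene')['image']
R=lambda x:cv2.resize(x,(400,300),interpolation=cv2.INTER_CUBIC)
C=lambda x,u,v:cv2.resize(x[v-45:v+45,u-60:u+60],(400,300),interpolation=cv2.INTER_CUBIC)
cv2.imwrite('pics/c10.png',np.vstack([np.hstack([R(a),R(b)]),np.hstack([C(a,190,155),C(a,270,185)])]))
st=r.get_state();print(st['tool_pos'],st['contact_force'])
E
```

```text
[0.55430569 0.01173662 0.16513781] [0.6539954  0.355325   0.01595937]
```

View pics/c10.png

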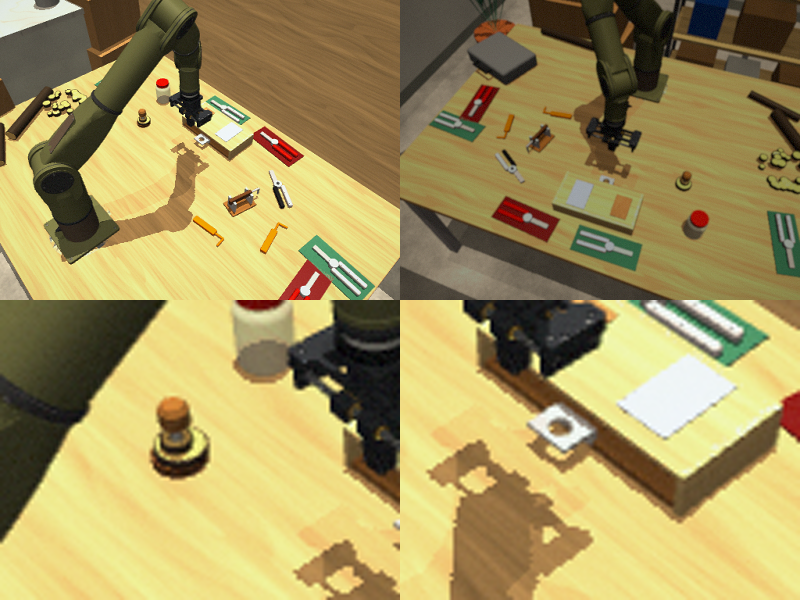

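The last picture shows the tray home (tab at crop 560,428) and the cap over both slices on the spindle (172,440). The hook is back in its rest, and the jar and pruner look unmoved.

```bash
python3 -c "
from h import *
print(workorder.finish_job())"
```

```text
the job is handed in; nothing more can be done
None
```

The job is done and handed in at about 53 s: two slices were in the tray (62 mm and 38 mm), now on the spindle with the wider one at the bottom and the cap on top; the tray was pushed to its stop, the hook is back in its rest, and the jar and shears were not touched (the judge returned no result).

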